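# Gauge a cedar batten at the flip stop

## Task

Flip the red stop leaf fully down onto the fence. Lay the cedar batten flush along the fence and slide it until its end presses gently but positively (5 to 10 N for half a second, never over 15 N) on the yellow rubber tip of the stop screw, without jamming it or shifting the stop. Then flip the leaf right up again, leaving the batten where it was gauged, and leave the other things alone.

Things in the scene. Friction and masses are not known exactly. Their poses are not given: they have to be found in the camera images.
- jig: Trimming jig fixed on the bench: grey bed 190 (x) x 460 (y) x 20 mm, origin at bench height; the bed spans x -100 to +90, top at z = 20 mm. An aluminium fence 14 mm thick, 16 mm high runs along y (front face x = +30, top z = 36); a dark rail of the same height behind it (to x = +90) carries the stop. +y runs along the fence from the stop to the batten.
- fence_face (a point): Foot of the fence's front face on the bed surface, at the middle of the fence; axes as the jig's. The face looks to -x.
- hinge_mid (a point): Middle of the stop leaf's hinge axis, which runs along the jig's y, 80 mm above the bench. The hinge is on the dark stop carriage (44 x 40 x 38 mm, on the rail in the -y half of the fence), clamped so that about 30 N along y makes it slip: do not shift it.
- leaf (a joint): Angle of the red leaf: 0 = fully down (level, at its end stop); it grows to 1.8 rad = fully up, leaning back to +x. It starts at 1.5 to 1.75. The hinge is stiff (about 0.13 N m): the leaf stays where it is left; it has no spring.
- handle (a point): Centre of the black T handle at the leaf's free end: a round bar, diameter 14, 36 mm long along the jig's y, 110 mm from the hinge axis (leaf down: 110 mm to -x of the axis and 3 mm above it). Its end faces can be pinched from above and it pivots between the fingers. The leaf's arm is 24 mm wide, 8 mm thick.
- nose (a point): Centre of the +y face of the leaf's nose plate (24 wide, 12 thick, down to 28 mm above the bench). Leaf down: 54 mm to -x of the hinge axis, 40 mm above the bench. A screw with a yellow rubber tip (diameter 13) projects from it to +y by 5 to 21 mm: not measured, differs each time, find it by feel. Pushing it with over 15 N jams it.
- batten: Loose pale cedar batten 28 (x) x 140 (y) x 40 mm (z), 60 to 130 g, on the bed away from the fence; origin at the centre of its underside. Flush at the fence its centre is 14 mm before the face, and the screw meets the middle of its -y end face, 70 mm from the origin. It stands 24 mm higher than the fence: it can be gripped across x above the fence.
- batten_side (a point): Middle of the lower edge of the batten's +x side, the side that goes against the fence.
- batten_end (a point): Centre of the batten's -y end face, the end that goes against the screw.
- offcut: Loose offcut 30 x 40 x 14 mm at the bed's -y front corner; leave alone. Origin: centre of its underside, as for the things below.
- spare_a: Loose reddish spare batten 28 x 140 x 40 mm on the bench; leave alone.
- spare_b: Another reddish spare batten of the same size; leave alone.
- mould: Black grooved mould half 120 x 200 x 30 mm on the bench to the robot's right; leave alone.
There are look-alikes about, which are no part of the job. Of the things shaped like the batten, the wooden one is meant.

How it is judged:
By the outcome, as a careful person would: the job done as asked, in the order asked, and still so for the second after the job is handed in, with the robot touching nothing.
It also fails if it takes over 72 s, if anything falls off the work surface, if the arm or the gripper's body presses on something with over 40 N, if the wrist force passes 120 N, or if a joint passes its speed limit or range.

## Robot

A 7-joint arm with a two-finger parallel gripper is mounted at the origin on the work surface. World frame = base frame: x ahead of the robot, y to its left, z up, the work surface at z = 0. Lengths are in mm, angles in rad, forces in N, time in s.
With the tool pointing down it reaches from about 375 to 925 mm from the base axis. Payload 3.1 kg.
Tool frame: the origin (TCP) lies midway between the tips of the shut fingers; the grasp point (between the pads) lies 19 mm behind it (env.grip_point_offset is the distance from the TCP to the grasp point, in mm); y points along the fingers, x is the direction in which the jaws open and shut, and the axes are right-handed (so a half turn about y gives the same grasp; the last joint's range is limited). The gripper opens to 85 mm and grips with 20 to 120 N. Pads are 22 mm wide; open, the fingers measure 114 mm over their backs; the gripper's body (76 mm by 85 mm) begins 54 mm behind the grasp point. The pads swing forward as they close: fully open they stand 13 mm farther back than shut.
Start: joints at [-1.39, 0.383, 0.044, 1.598, -0.018, 1.161, -0.05], TCP at [178.858, 624.91, 200.469] pointing down, gripper open.
Joint ranges: [-2.61, 2.61], [-0.41, 2.15], [-1.48, 1.57], [0, 2.5], [-1.57, 4.71], [0.05, 1.97], [-2.85, 2.85]. Speed limits (rad/s): [2.79, 2.79, 3.14, 3.14, 3.14, 3.14, 3.14].

## Interface

Orientations are given as [roll, pitch, yaw] about the fixed x, y, z axes, in that order (R = Rz(yaw) Ry(pitch) Rx(roll)).
In Python, from station import env gives the robot as it stands.
- The arm moves only by the tool carry_out, never from a script. Its argument "rows" is a list of rows, each an object of numbers: "tx", "ty", "tz": the shift along the tool's x, y, z in m; "ax", "ay", "az": the turn, a rotation vector about the tool's x, y, z in rad. A call has 1 to 5 rows; each row is the pose to reach, as a shift and turn from the pose commanded when the call began, along the tool's axes at that moment; what a row does not reach only later rows make up. A row lasts 1/10 s, in which the tool goes at most 50 mm and 8.59 degrees, less where a joint would pass 70% of its speed; a pose out of reach is approached as far as the arm can. A call with a gripper value outside its range is refused whole. "claw" is the finger opening in m, from 0 to 0.0854, set as the call begins (left out, the last holds). The fingers move at their own pace and stop on an object; the grip force is fixed at half the most. Time passes only in rows, so rows that repeat a pose let the fingers close. It gives the time, the measured TCP pose, the force and the opening at its end, in the units of the state.
- env.get_state(): the state, without advancing time (a new reading comes with each control period).
- env.capture(name): name is "scene" or "top"; returns (picture, depth): 420x560x3 uint8, red, green, blue; 420x560 float32, mm along the optical axis (not along the pixel's ray), 0 where there is no reading.
- env.calibration(name): a dict with "camera_matrix" (3x3 intrinsics, pixels), "T" (4x4, takes a point from camera to world coordinates). Camera axes: x right, y up, looking along -z (the intrinsics and any distortion apply to the point x, -y, -z); pixel columns grow to the right and rows downward; lengths in mm; the calibration is good to about 2 mm. A picture is of the moment at which its call begins. calibration takes no time and is no camera call.
- env.sign_off(): hands the job in, once; it reports no verdict.
Trained networks look in the newest picture that a camera, given by its name, has taken for a name from the list of things; names that differ only in an ending like _2 or _b are one class to them, and where a whole thing is asked for, a point or a joint stands for the part that bears it (a point fixed in the world has none). Each returns a list of dicts, best first, with "p" (0 to 1); they miss things now and then, are a little off and sometimes report something else, mostly with a low value. They report only what shows in the picture. A call takes as long as a camera call. They do not tell look-alikes from the thing itself.
- env.spot_in(camera, name): "xy" ([column, row] in pixels, amid what is visible of it).
The state is a dict: "t": time; "joint_pos": joint angles; "joint_vel": joint speeds; "joint_efforts": joint torques, N m; "position": TCP position; "orientation": TCP orientation; "contact_force": force on the tool from outside, world axes, zero at the start; "torque": the same for the moment, N m; "finger_gap": opening from 0.0 (shut) to 1.0 (fully open).
Only numpy, scipy, OpenCV 4.12 (cv2) and the standard library are available. Lean on these libraries where they do the work, as an engineer would, in place of code of your own. Each camera call takes 0.05 s, during which the arm holds its last target. There are 200 camera calls.

## Working session

There is one attempt and no reset: what is moved stays moved. The work goes in short steps, Python scripts to look and compute and a tool call to move; the robot and the scene stay as the last step left them, time stands still between calls to the robot, and variables do not carry over. Pictures are saved under pics/ and viewed, about 8 in all and at most 12, crops included, and the job is handed in when it is done.

Besides the shell and the picture viewer there is one more tool, called after "Request:" by a JSON object that holds its "fn" and its "kwargs". carry_out: Moves the arm, as the interface text tells. Its arguments: {"type":"object","properties":{"rows":{"type":"array","items":{"type":"object","properties":{"tx":{"type":"number"},"ty":{"type":"number"},"tz":{"type":"number"},"ax":{"type":"number"},"ay":{"type":"number"},"az":{"type":"number"}}}},"claw":{"type":"number"}},"required":["rows"]}

```bash
ls; mkdir -p pics; cat > h.py <<'E'
import numpy as np, cv2
from station import env
def px2w(cam,u,v,depth=None,z=None):
    c=env.calibration(cam);K=np.array(c["camera_matrix"]);T=np.array(c["T"])
    d=np.array([(u-K[0,2])/K[0,0],-(v-K[1,2])/K[1,1],-1.0])
    o=T[:3,3];r=T[:3,:3]@d
    s=depth if depth is not None else (z-o[2])/r[2]
    return o+s*r
def cloud(cam,dep):
    c=env.calibration(cam);K=np.array(c["camera_matrix"]);T=np.array(c["T"])
    v,u=np.mgrid[:dep.shape[0],:dep.shape[1]]
    p=np.stack([(u-K[0,2])/K[0,0]*dep,-(v-K[1,2])/K[1,1]*dep,-dep],-1)
    return p@T[:3,:3].T+T[:3,3]
def w2px(cam,P):
    c=env.calibration(cam);K=np.array(c["camera_matrix"]);T=np.linalg.inv(np.array(c["T"]))
    p=T[:3,:3]@np.array(P)+T[:3,3]
    return K[0,0]*p[0]/-p[2]+K[0,2],K[1,1]*-p[1]/-p[2]+K[1,2]
E
python3 - <<'E'
from h import *
print(env.get_state())
for n in("scene","top"):
    c=env.calibration(n);print({k:(np.round(v,3).tolist() if not isinstance(v,(str,int,float)) else v) for k,v in c.items()})
    im,d=env.capture(n);np.savez(f"{n}0.npz",im=im,d=d)
    cv2.imwrite(f"pics/{n}0.png",im[...,::-1]) 
    P=cloud(n,d)
    for t in("jig","fence_face","hinge_mid","handle","nose","batten","batten_side","batten_end","leaf","offcut"):
        for r in env.spot_in(n,t)[:3]:
            u,v=r["xy"];i,j=int(round(v)),int(round(u))
            print(n,t,round(r["p"],2),np.round(r["xy"],1),np.round(P[i,j],1),d[i,j])
E
```

```text
pics
{'t': 0.0, 'joint_pos': array([-1.38980055,  0.3838812 ,  0.04380667,  1.59959779, -0.01788123,
        1.16121126, -0.04991504]), 'joint_vel': array([ 1.02780251e-03,  1.72246965e-03, -2.87632819e-04,  3.48573627e-04,
       -1.23314411e-03,  5.85076276e-05,  4.28261725e-05]), 'joint_efforts': array([ 2.89233885e-04, -4.33477271e+01,  1.02469873e+00, -2.49508810e+01,
        1.05973912e-02,  1.15384432e-02, -1.22228448e-05]), 'position': array([178.59166211, 623.89725183, 199.04599283]), 'orientation': array([-1.57095061,  0.00270122,  1.29209748]), 'contact_force': array([ 0.47057456, -0.17953417, -0.17165044]), 'torque': array([-0.01019764, -0.01689124, -0.05135938]), 'finger_gap': 0.997734240163805}
{'camera_matrix': [[408.535, 0.0, 280.528], [0.0, 408.535, 203.656], [0.0, 0.0, 1.0]], 'T': [[0.773, -0.517, 0.368, 860.88], [0.634, 0.64, -0.433, -423.232], [-0.011, 0.568, 0.823, 926.221], [0.0, 0.0, 0.0, 1.0]]}
scene jig 0.66 [287.3 247.1] [593.  -88.6 138.7] 891.5196
scene fence_face 0.71 [284.5 247.8] [585.4 -89.7 126.9] 903.58594
scene fence_face 0.25 [304.9 189.9] [494.5 1
[... 1400 characters left out ...]
.9 146.2] 1405.9335
top nose 0.43 [237.9 222.5] [492.4 120.7  62.4] 1472.4049
top batten 0.94 [213.5 283.4] [308.5 193.   39.4] 1472.6455
top batten 0.83 [158.3 155.8] [700.8 374.1  45.4] 1515.8645
top batten 0.75 [236.9 221.6] [492.6 123.9  59.9] 1474.9506
top batten_side 0.89 [160.9 155.3] [704.6 365.4  43. ] 1518.6194
top batten_side 0.66 [214.3 282. ] [311.5 193.1  39.7] 1472.664
top batten_side 0.5 [135.4 243.7] [426.  436.3  43. ] 1484.2041
top batten_end 0.98 [165.3 157.7] [695.3 352.9  41.6] 1518.8627
top batten_end 0.91 [214.9 279.1] [320.6 190.   41.6] 1471.8885
top batten_end 0.56 [235.4 221.6] [492.4 129.8  61.9] 1472.9711
top leaf 0.69 [304.7 177.2] [614.8 -77.7 147. ] 1403.2771
```

```bash
python3 - <<'E'
import numpy as np,cv2
for n,(a,b,c,d) in {"scene":(90,370,140,480),"top":(100,330,120,400)}.items():
    im=np.load(f"{n}0.npz")["im"][a:b,c:d,::-1]
    f=min(800/im.shape[1],600/im.shape[0])
    cv2.imwrite(f"pics/{n}0c.png",cv2.resize(im,None,fx=f,fy=f,interpolation=cv2.INTER_CUBIC));print(f)
E
```

```text
2.142857142857143
2.608695652173913
```

View pics/scene0c.png

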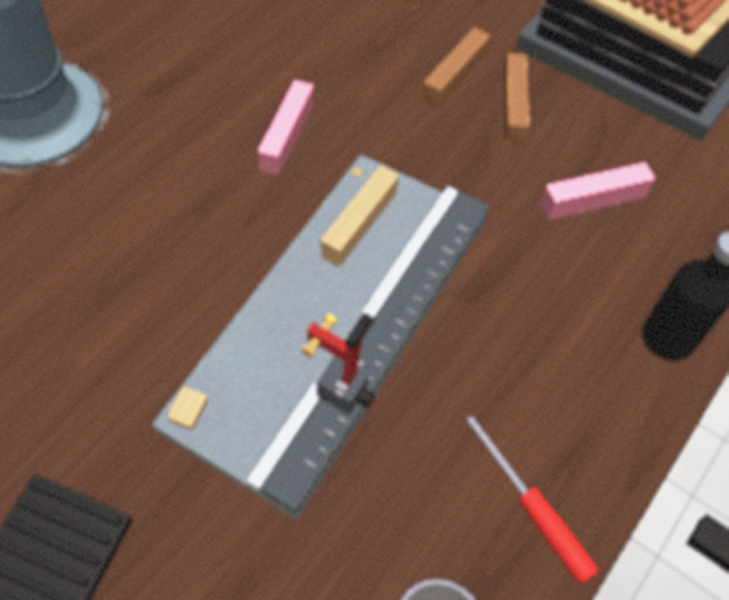

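View pics/top0c.png

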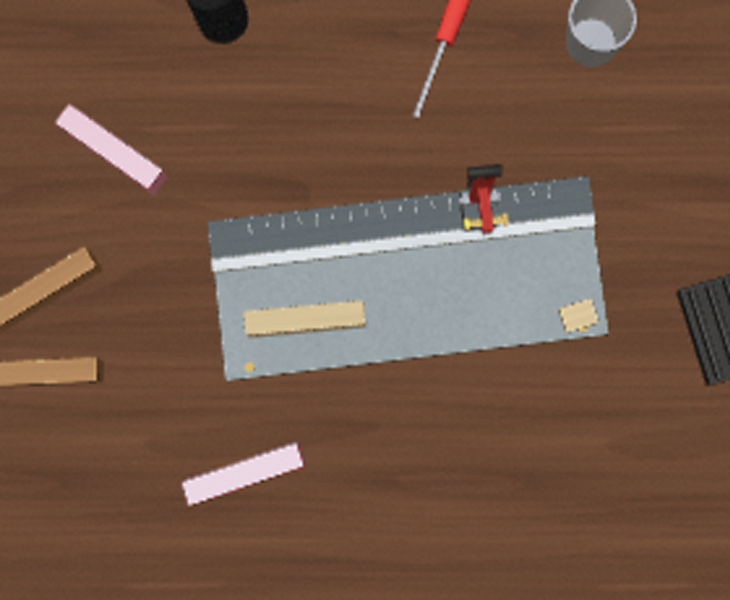

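The pictures show the jig about mid-table with its fence running slightly off world y (top crop, 212,264 to 594,220). The pale batten lies on the bed at crop (304,318), and the leaf is up at (485,200). The pink and reddish bars lie off the jig and are decoys or spares. Next I fit the poses.

```bash
python3 - <<'E'
from h import *
f=np.load("top0.npz");im,d=f["im"].astype(int),f["d"];P=cloud("top",d)
v,u=np.mgrid[:420,:560]
def pl(mask,z):
    vs,us=np.nonzero(mask);return np.array([px2w("top",a,b,z=z) for a,b in zip(us,vs)])[:,:2]
roi=(u>195)&(u<355)&(v>165)&(v<248)
R,G,B=im[...,0],im[...,1],im[...,2]
wh=roi&(im.min(-1)>190)&(R-B<25)
q=pl(wh,36)
def rect(q):
    (c,s,a)=cv2.minAreaRect(q.astype(np.float32));return np.round(c,1),np.round(s,1),a
print("fence",wh.sum(),rect(q),np.median(P[wh][:,2]))
# line fit
m=q.mean(0);w,V=np.linalg.eigh(np.cov((q-m).T));ax=V[:,1]*np.sign(V[1,1]);print("axis",ax,"yaw of y->",np.arctan2(-ax[0],ax[1]),"mean",m,"ext",((q-m)@ax).min(),((q-m)@ax).max(),"w",np.ptp((q-m)@V[:,0]))
pale=roi&(R-B>50)&(R>170)&(G>140)
n,lab,st,ce=cv2.connectedComponentsWithStats(pale.astype(np.uint8))
for i in range(1,n):
    if st[i,4]>20:
        mm=lab==i;zz=np.median(P[mm][:,2]);z=60 if zz>50 else 34
        q2=pl(mm,z);c=q2.mean(0);w,V2=np.linalg.eigh(np.cov((q2-c).T));a=V2[:,1]*np.sign(V2[1,1])
        print(st[i],zz,rect(q2),c,a,np.arctan2(-a[0],a[1]))
# bed whole outline : points with z in 12..28 
g=roi&(abs(R-B)<45)&(P[...,2]>10)&(P[...,2]<45)&(im.mean(-1)>40)
bed=roi&(np.ptp(im,-1)<40)&(im.mean(-1)>90)&(im.min(-1)<170)
print("bed",rect(pl(bed,20)),np.median(P[bed][:,2]))
# carriage & leaf cloud in jig frame
ex=np.array([ax[1],-ax[0]])
for nme in("top","scene"):
    f=np.load(f"{nme}0.npz");I,D=f["im"].astype(int),f["d"];C=cloud(nme,D)
    J=np.stack([(C[...,:2]-m)@ex+37,(C[...,:2]-m)@ax,C[...,2]],-1)
    red=(I[...,0]-I[...,1]>80)&(I[...,0]-I[...,2]>80)&(abs(J[...,0]-40)<120)&(abs(J[...,1])<230)&(J[...,2]>60)&(J[...,2]<250)
    q=J[red];print(nme,"red",len(q),np.percentile(q,[2,50,98],axis=0).round(1).tolist())
    blk=(I.max(-1)<60)&(abs(J[...,0]-60)<80)&(abs(J[...,1])<230)&(J[...,2]>120)&(J[...,2]<250)
    q=J[blk];print(nme,"handle",len(q),np.percentile(q,[2,50,98],axis=0).round(1).tolist() if len(q) else 0)
    ca=(J[...,2]>52)&(J[...,2]<90)&(J[...,0]>40)&(J[...,0]<110)&(abs(J[...,1])<230)
    q=J[ca];print(nme,"carr",len(q),np.percentile(q,[2,50,98],axis=0).round(1).tolist())
    ye=(I[...,0]-I[...,2]>90)&(I[...,1]-I[...,2]>60)&(J[...,2]>80)&(abs(J[...,0]-40)<120)&(J[...,1]<0)&(J[...,1]>-230)
    q=J[ye];print(nme,"yellow",len(q),np.percentile(q,[2,50,98],axis=0).round(1).tolist() if len(q) else 0)
E
```

```text
fence 582 (array([587.6,  10.9]), array([ 12.9, 457.9]), 7.064728260040283) 37.98754505794261
axis [-0.12191432  0.99254063] yaw of y-> 0.12221836076509786 mean [586.81188114  15.38862536] ext -233.54443845364491 224.40323191615494 w 13.184721967562464
[335 215  14  12 115] 35.82143259601639 (array([ 498.3, -197.2]), array([32.4, 37.4]), 17.647024154663086) [ 499.71117109 -197.15291643] [-0.29911494  0.95421709] 0.3037649952581922
[214 216  46  12 386] 61.52362805553594 (array([493.7, 126. ]), array([ 26.3, 137.6]), 5.375175476074219) [493.85370223 126.6044813 ] [-0.09678099  0.9953057 ] 0.09693271693140026Traceback (most recent call last):
  File "<stdin>", line 25, in <module>
  File "<stdin>", line 5, in pl
  File "h.py", line 4, in px2w
    c=env.calibration(cam);K=np.array(c["camera_matrix"]);T=np.array(c["T"])
ValueError: time passes only in moves, steps and waits
```

```bash
python3 - <<'E'
s=open("h.py").read().replace("env.calibration(cam)","CAL(cam)").replace("def px2w","import functools\nCAL=functools.lru_cache(env.calibration)\ndef px2w",1);open("h.py","w").write(s)
E
cat >> h.py <<'E'
YAW=0.1222; M=np.array([587.6,10.9]); EX=np.array([np.cos(YAW),np.sin(YAW)]); EY=np.array([-EX[1],EX[0]])
def w2j(p): p=np.asarray(p,float);return np.stack([(p[...,:2]-M)@EX+37,(p[...,:2]-M)@EY,p[...,2]],-1)
def j2w(j): j=np.asarray(j,float);xy=M+(j[0]-37)*EX+j[1]*EY;return np.array([xy[0],xy[1],j[2]])
E
cat > red.py <<'E'
from h import *
import sys
k=sys.argv[1]
for nme in("top","scene"):
    f=np.load(f"{nme}{k}.npz");I,D=f["im"].astype(int),f["d"];J=w2j(cloud(nme,D));J[D==0]=1e4
    def show(t,m):
        q=J[m];print(nme,t,len(q),np.percentile(q,[3,50,97],axis=0).round(1).tolist() if len(q) else 0)
    near=(abs(J[...,0]-20)<130)&(abs(J[...,1])<230)
    show("red",near&(I[...,0]-I[...,1]>80)&(I[...,0]-I[...,2]>80)&(J[...,2]>60)&(J[...,2]<250))
    show("handle",near&(I.max(-1)<60)&(J[...,2]>110)&(J[...,2]<250))
    show("carr",(J[...,2]>52)&(J[...,2]<90)&(J[...,0]>40)&(J[...,0]<110)&(abs(J[...,1])<230))
    ye=near&(I[...,0]-I[...,2]>70)&(I[...,1]-I[...,2]>50)&(J[...,1]<20)&(J[...,2]>45)
    show("yellow",ye)
    show("bed",near&(J[...,2]<32)&(J[...,0]<20)&(J[...,0]>-90)&(J[...,1]>-100)&(J[...,1]<0))
E
python3 red.py 0; python3 -c "
from h import *
print(w2j([493.7,126,60]),w2j([627.8,-70,80]))"
```

```text
top red 73 [[21.3, -98.1, 140.8], [45.8, -92.3, 148.0], [68.0, -86.8, 153.6]]
top handle 42 [[71.0, -107.8, 189.5], [74.0, -94.9, 197.0], [82.4, -74.8, 202.7]]
top carr 90 [[40.2, -111.7, 54.7], [59.5, -84.1, 75.6], [92.7, -72.4, 88.1]]
top yellow 36 [[27.3, -114.3, 134.9], [31.2, -86.0, 140.9], [35.8, -68.3, 146.9]]
top bed 1113 [[-86.7, -97.0, 15.9], [-36.0, -50.1, 21.8], [16.3, -3.1, 28.0]]
scene red 126 [[22.4, -105.9, 131.3], [45.2, -98.2, 144.1], [73.4, -90.3, 154.9]]
scene handle 47 [[74.1, -112.0, 188.6], [78.8, -96.2, 192.8], [81.2, -83.3, 195.8]]
scene carr 363 [[41.8, -114.9, 54.2], [71.7, -100.5, 71.3], [94.5, -78.1, 88.2]]
scene yellow 57 [[27.4, -117.4, 133.6], [32.1, -100.8, 137.7], [36.5, -71.1, 141.7]]
scene bed 1317 [[-87.0, -97.7, 14.9], [-40.5, -55.9, 18.1], [16.4, -2.6, 21.3]]
[-42.16953466 125.68772725  60.        ] [ 67.03882917 -85.19694092  80.        ]
```

```bash
cat >> h.py <<'E'
from scipy.spatial.transform import Rotation as Ro
def go(*targets,tilt=0.0,yaw=YAW):
    """print tool-frame shifts/turn from the present pose to jig points (TCP)"""
    s=env.get_state();R=Ro.from_euler("xyz",s["orientation"])
    a=np.array([np.sin(tilt)*EX[0],np.sin(tilt)*EX[1],-np.cos(tilt)])
    R2=Ro.from_matrix(np.stack([np.cross(a,np.r_[EY,0]),a,np.r_[EY,0]],1))
    if tilt==0: R2=Ro.from_euler("xyz",[-np.pi/2,0,yaw])
    print("t",round(s["t"],2),"jig",w2j(s["position"]).round(1),"F jig",np.round([s["contact_force"][:2]@EX,s["contact_force"][:2]@EY,s["contact_force"][2]],2),"gap",round(s["finger_gap"]*85.4,1),"q",s["joint_pos"].round(2))
    print("rot",(R.inv()*R2).as_rotvec().round(4))
    for t in targets: print(t,R.inv().apply(j2w(t)-s["position"]).round(1))
E
python3 -c "
from h import *
go((115,-94,255),(115,-94,178))"
```

```text
t 1.1 jig [-293.9  659.2  200.5] F jig [ 0.57  0.67 -0.46] gap 86.0 q [-1.39  0.38  0.04  1.6  -0.02  1.16 -0.05]
rot [ 0.0000e+00  1.1698e+00 -1.0000e-04]
(115, -94, 255) [-533.9  -54.5 -670.4]
(115, -94, 178) [-533.9   22.5 -670.4]
```

Request:
{"fn": "carry_out", "kwargs": {"claw": 0, "rows": [{"tx": -0.534,"ty": -0.0545,"tz": -0.67,"ay": 1.17},{"tx": -0.534,"ty": -0.0545,"tz": -0.67,"ay": 1.17},{"tx": -0.534,"ty": -0.0545,"tz": -0.67,"ay": 1.17},{"tx": -0.534,"ty": -0.0545,"tz": -0.67,"ay": 1.17},{"tx": -0.534,"ty": -0.0545,"tz": -0.67,"ay": 1.17}]}}

```text
invalid input at $.rows[0]: expected keys tx, ty, tz, ax, ay, az
```

```bash
python3 -c "
from h import *
go((115,-94,255),(115,-94,178))"
```

```text
t 1.1 jig [-293.9  659.2  200.5] F jig [ 0.57  0.67 -0.46] gap 86.0 q [-1.39  0.38  0.04  1.6  -0.02  1.16 -0.05]
rot [ 0.0000e+00  1.1698e+00 -1.0000e-04]
(115, -94, 255) [-533.9  -54.5 -670.4]
(115, -94, 178) [-533.9   22.5 -670.4]
```

Request:
{"fn": "carry_out", "kwargs": {"claw": 0, "rows": [{"tx": -0.534,"ty": -0.0545,"tz": -0.67,"ax": 0,"ay": 1.17,"az": 0},{"tx": -0.534,"ty": -0.0545,"tz": -0.67,"ax": 0,"ay": 1.17,"az": 0},{"tx": -0.534,"ty": -0.0545,"tz": -0.67,"ax": 0,"ay": 1.17,"az": 0},{"tx": -0.534,"ty": -0.0545,"tz": -0.67,"ax": 0,"ay": 1.17,"az": 0},{"tx": -0.534,"ty": -0.0545,"tz": -0.67,"ax": 0,"ay": 1.17,"az": 0}]}}

```text
t: 1.6
position: [324.7, 420.1, 216.7]
orientation: [-1.57, -0.001, 0.536]
contact_force: [0.7, 1.1, -0.1]
finger_gap: 0.143
```

```bash
python3 -c "
from h import *
go((115,-94,255),(115,-94,178))"
```

```text
t 1.6 jig [-174.1  438.2  216.7] F jig [ 0.79  1.01 -0.15] gap 12.2 q [-1.22  0.14  0.26  1.88 -0.04  1.13 -0.42]
rot [-0.0007  0.4138  0.0005]
(115, -94, 255) [  50.7  -38.6 -603.5]
(115, -94, 178) [  50.7   38.4 -603.5]
```

Request:
{"fn": "carry_out", "kwargs": {"rows": [{"tx": 0.051,"ty": -0.0386,"tz": -0.6035,"ax": 0,"ay": 0.414,"az": 0},{"tx": 0.051,"ty": -0.0386,"tz": -0.6035,"ax": 0,"ay": 0.414,"az": 0},{"tx": 0.051,"ty": -0.0386,"tz": -0.6035,"ax": 0,"ay": 0.414,"az": 0},{"tx": 0.051,"ty": -0.0386,"tz": -0.6035,"ax": 0,"ay": 0.414,"az": 0},{"tx": 0.051,"ty": -0.0386,"tz": -0.6035,"ax": 0,"ay": 0.414,"az": 0}]}}

```text
t: 2.1
position: [470.8, 217.9, 232.8]
orientation: [-1.57, -0.001, 0.128]
contact_force: [0.7, 0.3, -0.1]
finger_gap: -0.003
```

```bash
python3 -c "
from h import *
go((115,-94,255),(115,-94,178))"
```

```text
t 2.1 jig [-53.7 219.7 232.8] F jig [ 0.7   0.19 -0.12] gap -0.2 q [-0.97  0.1   0.49  1.89 -0.05  1.16 -0.33]
rot [-0.001   0.006   0.0008]
(115, -94, 255) [ 166.8  -22.4 -314.7]
(115, -94, 178) [ 166.7   54.6 -314.8]
```

Request:
{"fn": "carry_out", "kwargs": {"rows": [{"tx": 0.167,"ty": -0.0224,"tz": -0.315,"ax": 0,"ay": 0.006,"az": 0},{"tx": 0.167,"ty": -0.0224,"tz": -0.315,"ax": 0,"ay": 0.006,"az": 0},{"tx": 0.167,"ty": -0.0224,"tz": -0.315,"ax": 0,"ay": 0.006,"az": 0},{"tx": 0.167,"ty": -0.0224,"tz": -0.315,"ax": 0,"ay": 0.006,"az": 0},{"tx": 0.167,"ty": -0.0224,"tz": -0.315,"ax": 0,"ay": 0.006,"az": 0}]}}

```text
t: 2.6
position: [615.0, 14.5, 248.4]
orientation: [-1.57, -0.001, 0.123]
contact_force: [0.2, 0.9, -0.4]
finger_gap: 0.002
```

```bash
python3 -c "
from h import *
go((115,-94,255),(115,-94,178))"
```

```text
t 2.6 jig [ 64.6   0.3 248.4] F jig [ 0.33  0.84 -0.39] gap 0.1 q [-0.61  0.32  0.65  1.66 -0.2   1.23  0.2 ]
rot [-0.0006  0.0006  0.0008]
(115, -94, 255) [ 50.3  -6.6 -94.3]
(115, -94, 178) [ 50.3  70.4 -94.3]
```

Request:
{"fn": "carry_out", "kwargs": {"rows": [{"tx": 0.05,"ty": -0.007,"tz": -0.094,"ax": 0,"ay": 0,"az": 0},{"tx": 0.05,"ty": -0.007,"tz": -0.094,"ax": 0,"ay": 0,"az": 0},{"tx": 0.05,"ty": -0.007,"tz": -0.094,"ax": 0,"ay": 0,"az": 0},{"tx": 0.05,"ty": 0.035,"tz": -0.094,"ax": 0,"ay": 0,"az": 0},{"tx": 0.05,"ty": 0.07,"tz": -0.094,"ax": 0,"ay": 0,"az": 0}]}}

```text
t: 3.1
position: [675.9, -71.8, 177.8]
orientation: [-1.571, -0.002, 0.121]
contact_force: [-0.3, -0.1, -1.1]
finger_gap: 0.001
```

Request:
{"fn": "carry_out", "kwargs": {"rows": [{"tx": 0,"ty": 0,"tz": 0,"ax": 0,"ay": 0,"az": 0},{"tx": -0.015,"ty": 0,"tz": 0,"ax": 0,"ay": 0,"az": 0},{"tx": -0.03,"ty": 0,"tz": 0,"ax": 0,"ay": 0,"az": 0}]}}

```text
t: 3.4
position: [646.0, -74.3, 179.4]
orientation: [-1.571, -0.002, 0.124]
contact_force: [0.8, -0.2, 0.5]
finger_gap: -0.003
```

```bash
python3 -c "
from h import *
go((45,-94,178))
for n in('top','scene'):
    im,d=env.capture(n);np.savez(f'{n}1.npz',im=im,d=d)
"; python3 red.py 1
```

```text
t 3.4 jig [ 84.5 -91.7 179.4] F jig [ 0.81 -0.27  0.53] gap -0.3 q [-0.44  0.46  0.65  1.64 -0.3   1.14  0.41]
rot [0.0004 0.0013 0.0017]
(45, -94, 178) [-39.5   1.4  -2.3]
top red 0 0
top handle 0 0
top carr 0 0
top yellow 0 0
top bed 22 [[-88.4, -99.4, 16.1], [-80.1, -96.0, 23.1], [-67.6, -89.8, 26.7]]
scene red 123 [[22.4, -106.0, 126.3], [45.9, -98.0, 144.1], [72.7, -90.6, 153.0]]
scene handle 46 [[75.9, -112.2, 186.8], [81.2, -100.1, 195.2], [94.4, -93.1, 243.5]]
scene carr 366 [[41.6, -114.5, 54.0], [71.8, -100.0, 71.1], [94.7, -77.9, 88.5]]
scene yellow 57 [[26.8, -117.0, 133.2], [31.9, -101.4, 137.0], [35.7, -70.8, 141.3]]
scene bed 1314 [[-87.1, -98.0, 14.9], [-41.0, -56.0, 18.2], [16.4, -2.8, 21.2]]
```

Request:
{"fn": "carry_out", "kwargs": {"rows": [{"tx": -0.01,"ty": 0,"tz": -0.002,"ax": 0,"ay": 0,"az": 0},{"tx": -0.02,"ty": 0,"tz": -0.002,"ax": 0,"ay": 0,"az": 0},{"tx": -0.03,"ty": 0,"tz": -0.002,"ax": 0,"ay": 0,"az": 0},{"tx": -0.04,"ty": 0,"tz": -0.002,"ax": 0,"ay": 0,"az": 0}]}}

```text
t: 3.9
position: [605.0, -82.0, 178.1]
orientation: [-1.571, -0.0, 0.122]
contact_force: [0.0, -0.4, 0.4]
finger_gap: -0.0
```

```bash
python3 -c "
from h import *
go((20,-94,205),(20,-94,195))
for n in('scene',):
    im,d=env.capture(n);np.savez(f'{n}2.npz',im=im,d=d)
    cv2.imwrite('pics/s2.png',cv2.resize(im[180:320,210:370,::-1],None,fx=4,fy=4,interpolation=cv2.INTER_CUBIC))
"
```

```text
t 3.9 jig [ 43.  -94.3 178.1] F jig [-0.02 -0.35  0.39] gap -0.0 q [-0.47  0.38  0.67  1.74 -0.26  1.1   0.41]
rot [-0.     -0.0003  0.0001]
(20, -94, 205) [-23.  -26.9   0.3]
(20, -94, 195) [-23.  -16.9   0.3]
```

View pics/s2.png

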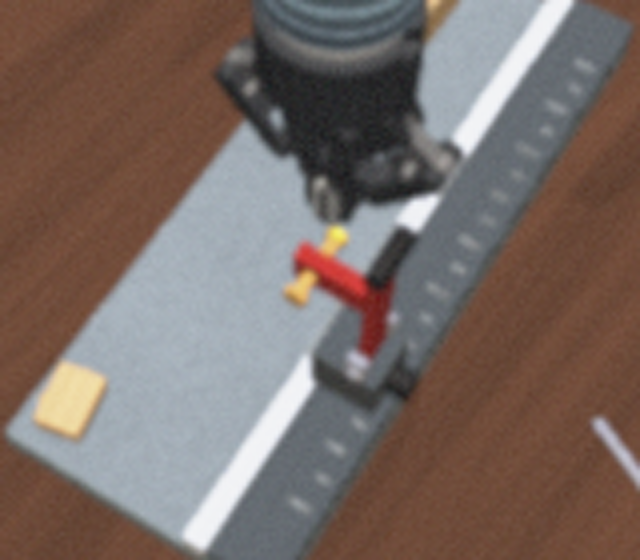

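```bash
python3 -c "
from h import *
s=env.get_state()['position']
for n in('scene','top'):
  print(n,w2px(n,s),w2px(n,j2w((77,-95,190))),w2px(n,j2w((37,0,36))))
f=np.load('scene2.npz');C=cloud('scene',f['d'])
for uv in((292,230),(292,225),(312,240),(290,215)): print(uv,C[uv[1],uv[0]],w2j(C[uv[1],uv[0]]))
"
```

```text
scene (np.float64(292.5564442758822), np.float64(238.76168284866418)) (np.float64(307.563090460479), np.float64(244.04214049891905)) (np.float64(310.2094364924798), np.float64(238.23775024351932))
top (np.float64(307.48647282237596), np.float64(178.92916935829876)) (np.float64(306.2670222434862), np.float64(165.56311819340124)) (np.float64(274.20931609842586), np.float64(192.53769071774033))
(292, 230) [609.54793135 -93.6518433  234.70833344] [  46.03980129 -106.44755338  234.70833344]
(292, 225) [610.01138282 -94.61749059 255.14597183] [  46.38208811 -107.46249264  255.14597183]
(312, 240) [641.03287195 -66.48123912 192.60560394] [ 80.60194503 -83.31745532 192.60560394]
(290, 215) [602.80228687 -92.06667779 280.4491122 ] [  39.53768547 -104.05194094  280.4491122 ]
```

```bash
python3 -c "
from h import *
f=np.load('scene2.npz');J=w2j(cloud('scene',f['d']));im=f['im']
for r in range(222,246,2): print(r,[(tuple(J[r,c].round(0).astype(int)),int(im[r,c].mean())) for c in (288,292,296)])
q=J[(abs(J[...,0]-43)<40)&(abs(J[...,1]+94)<40)&(J[...,2]>160)];print(len(q),np.percentile(q[:,2],[0,1,5,20,50]))
im,d=env.capture('scene');cv2.imwrite('pics/s3.png',cv2.resize(im[200:260,260:330,::-1],None,fx=10,fy=10,interpolation=cv2.INTER_CUBIC))
"
```

```text
222 [((np.int64(37), np.int64(-108), np.int64(258)), 42), ((np.int64(50), np.int64(-113), np.int64(276)), 36), ((np.int64(58), np.int64(-112), np.int64(282)), 37)]
224 [((np.int64(37), np.int64(-106), np.int64(249)), 74), ((np.int64(46), np.int64(-107), np.int64(258)), 49), ((np.int64(58), np.int64(-113), np.int64(277)), 37)]
226 [((np.int64(37), np.int64(-107), np.int64(242)), 111), ((np.int64(46), np.int64(-107), np.int64(250)), 75), ((np.int64(55), np.int64(-107), np.int64(258)), 41)]
228 [((np.int64(36), np.int64(-106), np.int64(233)), 98), ((np.int64(46), np.int64(-107), np.int64(242)), 97), ((np.int64(55), np.int64(-107), np.int64(251)), 34)]
230 [((np.int64(37), np.int64(-107), np.int64(227)), 109), ((np.int64(46), np.int64(-106), np.int64(235)), 102), ((np.int64(53), np.int64(-103), np.int64(236)), 43)]
232 [((np.int64(37), np.int64(-106), np.int64(218)), 130), ((np.int64(46), np.int64(-106), np.int64(227)), 102), ((np.int64(53), np.int64(-102), np.int64(227)), 45)]
234 [((np.int64(-22), np.int64(-9), np.int64(17)), 154), ((np.int64(46), np.int64(-106), np.int64(218)), 104), 
[... 237 characters left out ...]
 np.int64(-22), np.int64(21)), 173), ((np.int64(28), np.int64(-74), np.int64(138)), 173), ((np.int64(2), np.int64(-9), np.int64(18)), 190)]
240 [((np.int64(-13), np.int64(-24), np.int64(16)), 167), ((np.int64(31), np.int64(-79), np.int64(140)), 180), ((np.int64(37), np.int64(-72), np.int64(134)), 166)]
242 [((np.int64(27), np.int64(-90), np.int64(143)), 134), ((np.int64(32), np.int64(-82), np.int64(137)), 178), ((np.int64(7), np.int64(-19), np.int64(17)), 167)]
244 [((np.int64(31), np.int64(-96), np.int64(147)), 108), ((np.int64(37), np.int64(-90), np.int64(145)), 134), ((np.int64(11), np.int64(-25), np.int64(19)), 175)]
7544 [160.27485091 192.99467669 262.96513104 379.98257315 520.2920669 ]
```

View pics/s3.png

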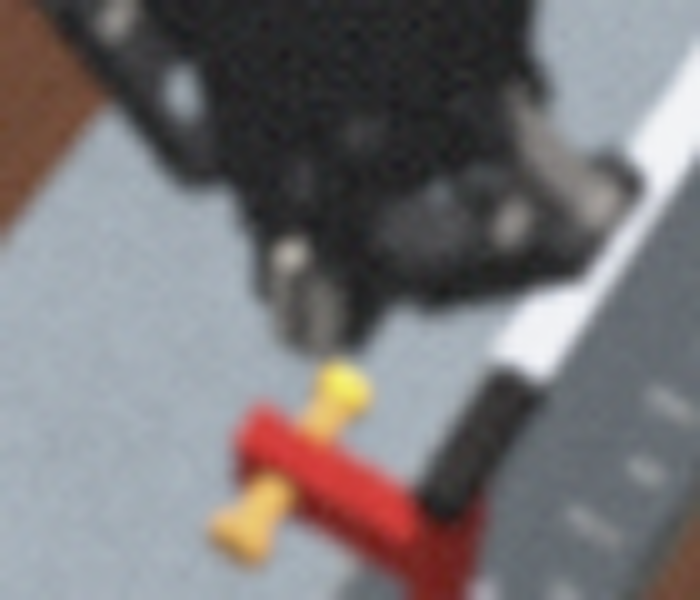

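```bash
python3 -c "
from h import *
print([a for a in dir(env) if a[0]!='_'],env.grip_point_offset)
f=np.load('top0.npz');P=cloud('top',f['d'])
# start pose: gripper open, tcp (178.6,623.9,199): lowest seen
for n in('top','scene'):
  f=np.load(n+'0.npz');P=cloud(n,f['d']);m=(np.hypot(P[...,0]-178.6,P[...,1]-624)<80)&(P[...,2]>100)&(f['d']>0)
  print(n,m.sum(),P[m][:,2].min() if m.sum() else 0)
"
```

```text
['MotionError', 'calibration', 'capture', 'get_state', 'grip_point_offset', 'sign_off', 'spot_in'] 18.700000000000003
top 1141 249.93753506110193
scene 32 238.97780679236485
```

Request:
{"fn": "carry_out", "kwargs": {"rows": [{"tx": 0.025,"ty": -0.007,"tz": 0,"ax": 0,"ay": 0,"az": 0},{"tx": 0.072,"ty": -0.007,"tz": 0,"ax": 0,"ay": 0,"az": 0},{"tx": 0.072,"ty": -0.007,"tz": 0,"ax": 0,"ay": 0,"az": 0},{"tx": 0.072,"ty": 0.01,"tz": 0,"ax": 0,"ay": 0,"az": 0},{"tx": 0.072,"ty": 0.028,"tz": 0,"ax": 0,"ay": 0,"az": 0}]}}

```text
t: 4.5
position: [676.8, -73.8, 148.9]
orientation: [-1.571, -0.0, 0.121]
contact_force: [-1.2, -1.0, -0.4]
finger_gap: 0.0
```

Request:
{"fn": "carry_out", "kwargs": {"rows": [{"tx": -0.01,"ty": 0,"tz": 0,"ax": 0,"ay": 0,"az": 0},{"tx": -0.025,"ty": 0,"tz": 0,"ax": 0,"ay": 0,"az": 0},{"tx": -0.04,"ty": 0,"tz": 0,"ax": 0,"ay": 0,"az": 0},{"tx": -0.055,"ty": 0,"tz": 0,"ax": 0,"ay": 0,"az": 0},{"tx": -0.07,"ty": 0,"tz": 0,"ax": 0,"ay": 0,"az": 0}]}}

```text
t: 5.0
position: [605.7, -82.1, 150.0]
orientation: [-1.57, -0.0, 0.121]
contact_force: [0.8, 0.6, 0.3]
finger_gap: -0.001
```

```bash
python3 -c "
from h import *
go((20,-94,205),(20,-94,195))
for n in('scene',):
    im,d=env.capture(n);np.savez(f'{n}2.npz',im=im,d=d)
    cv2.imwrite('pics/s4.png',cv2.resize(im[180:320,210:370,::-1],None,fx=4,fy=4,interpolation=cv2.INTER_CUBIC))
"
```

```text
t 5.0 jig [ 43.6 -94.5 150. ] F jig [0.89 0.45 0.27] gap -0.1 q [-0.46  0.42  0.66  1.77 -0.29  1.05  0.43]
rot [-0.001  -0.0013  0.0002]
(20, -94, 205) [-23.6 -55.    0.5]
(20, -94, 195) [-23.6 -45.    0.5]
```

View pics/s4.png

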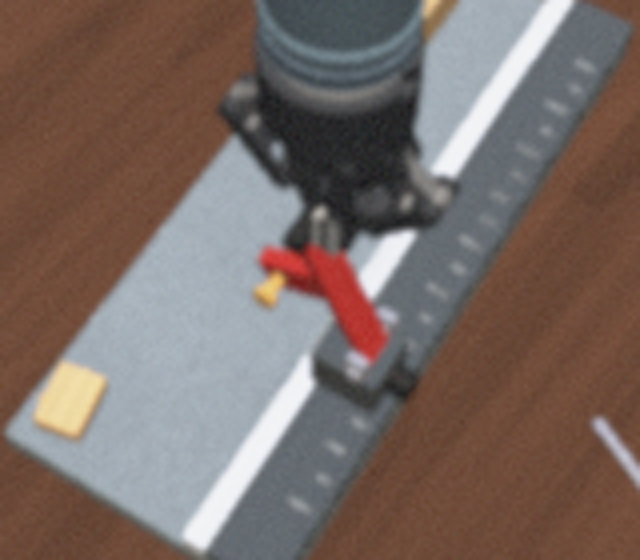

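Request:
{"fn": "carry_out", "kwargs": {"rows": [{"tx": 0,"ty": -0.022,"tz": 0,"ax": 0,"ay": 0,"az": 0},{"tx": -0.013,"ty": -0.022,"tz": 0,"ax": 0,"ay": 0,"az": 0},{"tx": -0.026,"ty": -0.02,"tz": 0,"ax": 0,"ay": 0,"az": 0},{"tx": -0.038,"ty": -0.006,"tz": 0,"ax": 0,"ay": 0,"az": 0},{"tx": -0.05,"ty": 0.01,"tz": 0,"ax": 0,"ay": 0,"az": 0}]}}

```text
t: 5.55
position: [557.2, -88.1, 140.3]
orientation: [-1.57, -0.002, 0.121]
contact_force: [-1.0, 0.2, -0.1]
finger_gap: 0.0
```

Request:
{"fn": "carry_out", "kwargs": {"rows": [{"tx": -0.012,"ty": 0.015,"tz": 0,"ax": 0,"ay": 0,"az": 0},{"tx": -0.022,"ty": 0.03,"tz": 0,"ax": 0,"ay": 0,"az": 0},{"tx": -0.03,"ty": 0.045,"tz": 0,"ax": 0,"ay": 0,"az": 0},{"tx": -0.033,"ty": 0.06,"tz": 0,"ax": 0,"ay": 0,"az": 0},{"tx": -0.033,"ty": 0.065,"tz": 0,"ax": 0,"ay": 0,"az": 0}]}}

```text
t: 6.05
position: [522.3, -91.7, 73.4]
orientation: [-1.569, 0.004, 0.121]
contact_force: [-0.2, 0.7, 0.3]
finger_gap: -0.0
```

```bash
cat > lf.py <<'E'
from h import *
import sys
im,d=env.capture('scene');np.savez('scene3.npz',im=im,d=d);I=im.astype(int)
J=w2j(cloud('scene',d));r=(abs(J[...,0]-20)<130)&(abs(J[...,1]+95)<40)&(I[...,0]-I[...,1]>80)&(I[...,0]-I[...,2]>80)&(J[...,2]>50)&(J[...,2]<250)
q=J[r];print('red',len(q),np.percentile(q,[2,50,98],axis=0).round(1).tolist());print('slope',np.polyfit(q[:,0],q[:,2],1))
E
python3 lf.py; python3 -c "
from h import *
go((-40,-94,55))"
```

```text
red 352 [[1.4, -106.1, 78.6], [43.6, -97.0, 124.8], [71.9, -85.7, 168.3]]
slope [ -0.71988474 157.02983132]
t 6.1 jig [-39.7 -93.9  73.5] F jig [ 0.29 -0.37  0.11] gap 0.1 q [-0.46  0.37  0.65  2.01 -0.3   0.85  0.48]
rot [-0.001  -0.001  -0.0032]
(-40, -94, 55) [-0.3 18.5 -0.1]
```

Request:
{"fn": "carry_out", "kwargs": {"rows": [{"tx": 0,"ty": -0.045,"tz": 0,"ax": 0,"ay": 0,"az": 0},{"tx": 0,"ty": -0.09,"tz": 0,"ax": 0,"ay": 0,"az": 0},{"tx": 0.01,"ty": -0.12,"tz": 0,"ax": 0,"ay": 0,"az": 0},{"tx": 0.055,"ty": -0.12,"tz": 0,"ax": 0,"ay": 0,"az": 0},{"tx": 0.1,"ty": -0.12,"tz": 0,"ax": 0,"ay": 0,"az": 0}]}}

```text
t: 6.6
position: [627.2, -79.5, 198.8]
orientation: [-1.569, -0.007, 0.121]
contact_force: [0.1, 0.6, 0.4]
finger_gap: -0.003
```

Request:
{"fn": "carry_out", "kwargs": {"rows": [{"tx": 0.002,"ty": 0,"tz": 0,"ax": 0,"ay": 0,"az": 0},{"tx": 0.002,"ty": 0.043,"tz": 0,"ax": 0,"ay": 0,"az": 0},{"tx": -0.017,"ty": 0.043,"tz": 0,"ax": 0,"ay": 0,"az": 0},{"tx": -0.026,"ty": 0.047,"tz": 0,"ax": 0,"ay": 0,"az": 0},{"tx": -0.036,"ty": 0.051,"tz": 0,"ax": 0,"ay": 0,"az": 0}]}}

```text
t: 7.1
position: [589.4, -84.5, 145.0]
orientation: [-1.571, -0.003, 0.121]
contact_force: [1.1, 0.7, 0.3]
finger_gap: -0.001
```

Request:
{"fn": "carry_out", "kwargs": {"rows": [{"tx": -0.008,"ty": 0.006,"tz": 0,"ax": 0,"ay": 0,"az": 0},{"tx": -0.015,"ty": 0.013,"tz": 0,"ax": 0,"ay": 0,"az": 0},{"tx": -0.024,"ty": 0.024,"tz": 0,"ax": 0,"ay": 0,"az": 0},{"tx": -0.032,"ty": 0.037,"tz": 0,"ax": 0,"ay": 0,"az": 0}]}}

```text
t: 7.5
position: [556.9, -87.9, 106.6]
orientation: [-1.571, -0.001, 0.122]
contact_force: [-0.0, 0.0, 0.3]
finger_gap: 0.004
```

```bash
python3 lf.py; python3 -c "
from h import *
go((-14,-94,85),(-20,-94,67),(-21,-94,60))"
```

```text
red 386 [[-6.9, -106.1, 79.8], [30.8, -96.7, 102.7], [72.5, -84.6, 127.7]]
slope [ -0.51141111 119.36804239]
t 7.55 jig [ -9.5 -93.8 103.6] F jig [-2.37  0.9  -1.85] gap 0.1 q [-0.48  0.39  0.67  1.92 -0.3   0.94  0.46]
rot [-0.0013 -0.0008 -0.0058]
(-14, -94, 85) [-4.4 18.6 -0.3]
(-20, -94, 67) [-10.3  36.7  -0.3]
(-21, -94, 60) [-11.2  43.7  -0.3]
```

Request:
{"fn": "carry_out", "kwargs": {"rows": [{"tx": -0.003,"ty": 0.013,"tz": 0,"ax": 0,"ay": 0,"az": 0},{"tx": -0.006,"ty": 0.023,"tz": 0,"ax": 0,"ay": 0,"az": 0},{"tx": -0.01,"ty": 0.032,"tz": 0,"ax": 0,"ay": 0,"az": 0},{"tx": -0.011,"ty": 0.036,"tz": 0,"ax": 0,"ay": 0,"az": 0}]}}

```text
t: 7.95
position: [545.0, -89.1, 69.4]
orientation: [-1.571, 0.002, 0.122]
contact_force: [-0.2, 0.2, 0.1]
finger_gap: 0.002
```

Request:
{"fn": "carry_out", "kwargs": {"rows": [{"tx": 0,"ty": 0.002,"tz": 0,"ax": 0,"ay": 0,"az": 0},{"tx": 0,"ty": 0.003,"tz": 0,"ax": 0,"ay": 0,"az": 0}]}}

```text
t: 8.15
position: [546.4, -89.2, 67.8]
orientation: [-1.571, 0.0, 0.122]
contact_force: [0.4, -0.1, 0.3]
finger_gap: -0.003
```

Request:
{"fn": "carry_out", "kwargs": {"rows": [{"tx": 0,"ty": 0.001,"tz": 0,"ax": 0,"ay": 0,"az": 0},{"tx": 0,"ty": 0.002,"tz": 0,"ax": 0,"ay": 0,"az": 0}]}}

```text
t: 8.35
position: [546.8, -89.2, 66.3]
orientation: [-1.571, -0.001, 0.122]
contact_force: [0.5, -0.6, 0.3]
finger_gap: 0.002
```

```bash
python3 lf.py; python3 -c "
from h import *
go((-14,-94,85),(-20,-94,67),(-21,-94,60))"
```

```text
red 355 [[-12.2, -106.0, 68.4], [30.3, -96.1, 86.7], [72.7, -84.6, 95.3]]
slope [-0.12489271 90.33646263]
t 8.4 jig [-15.9 -94.4  66.1] F jig [ 0.63 -0.02 -0.51] gap 0.3 q [-0.45  0.43  0.65  1.96 -0.34  0.86  0.5 ]
rot [ 0.0002 -0.0001  0.0007]
(-14, -94, 85) [  1.9 -18.9   0.4]
(-20, -94, 67) [-4.1 -0.9  0.4]
(-21, -94, 60) [-5.1  6.1  0.4]
```

Request:
{"fn": "carry_out", "kwargs": {"rows": [{"tx": -0.001,"ty": 0.002,"tz": 0,"ax": 0,"ay": 0,"az": 0},{"tx": -0.002,"ty": 0.004,"tz": 0,"ax": 0,"ay": 0,"az": 0}]}}

```text
t: 8.6
position: [544.6, -89.4, 62.0]
orientation: [-1.571, -0.001, 0.122]
contact_force: [-0.1, -0.1, 0.3]
finger_gap: 0.001
```

Request:
{"fn": "carry_out", "kwargs": {"rows": [{"tx": 0,"ty": 0.001,"tz": 0,"ax": 0,"ay": 0,"az": 0},{"tx": 0,"ty": 0.002,"tz": 0,"ax": 0,"ay": 0,"az": 0}]}}

```text
t: 8.8
position: [543.9, -89.4, 59.7]
orientation: [-1.571, 0.001, 0.122]
contact_force: [-0.1, -0.5, 0.6]
finger_gap: -0.001
```

Request:
{"fn": "carry_out", "kwargs": {"rows": [{"tx": 0,"ty": 0.001,"tz": 0,"ax": 0,"ay": 0,"az": 0},{"tx": 0,"ty": 0.002,"tz": 0,"ax": 0,"ay": 0,"az": 0}]}}

```text
t: 9.0
position: [544.1, -89.4, 57.8]
orientation: [-1.571, 0.0, 0.122]
contact_force: [-0.4, 0.2, -0.1]
finger_gap: 0.002
```

```bash
python3 lf.py; python3 -c "
from h import *
go((-14,-94,85),(-20,-94,67),(-21,-94,60))"
```

```text
red 353 [[-10.8, -106.0, 60.7], [29.0, -96.4, 83.5], [73.0, -84.4, 87.6]]
slope [-2.88167065e-02  8.38217795e+01]
t 9.05 jig [-18.4 -94.3  57.6] F jig [-0.07 -0.86 -0.44] gap -0.2 q [-0.45  0.44  0.64  1.97 -0.35  0.84  0.51]
rot [ 0.0001 -0.0002 -0.0004]
(-14, -94, 85) [  4.4 -27.4   0.3]
(-20, -94, 67) [-1.6 -9.4  0.3]
(-21, -94, 60) [-2.6 -2.4  0.3]
```

Request:
{"fn": "carry_out", "kwargs": {"rows": [{"tx": 0,"ty": 0.001,"tz": 0,"ax": 0,"ay": 0,"az": 0},{"tx": 0,"ty": 0.002,"tz": 0,"ax": 0,"ay": 0,"az": 0}]}}

```text
t: 9.25
position: [544.3, -89.4, 55.9]
orientation: [-1.571, 0.0, 0.122]
contact_force: [-0.1, 0.1, 0.9]
finger_gap: -0.001
```

Request:
{"fn": "carry_out", "kwargs": {"rows": [{"tx": 0,"ty": 0.001,"tz": 0,"ax": 0,"ay": 0,"az": 0},{"tx": 0,"ty": 0.001,"tz": 0,"ax": 0,"ay": 0,"az": 0}]}}

```text
t: 9.45
position: [544.3, -89.3, 54.8]
orientation: [-1.571, 0.0, 0.122]
contact_force: [-0.4, 0.4, -0.7]
finger_gap: -0.0
```

Request:
{"fn": "carry_out", "kwargs": {"rows": [{"tx": 0,"ty": 0.001,"tz": 0,"ax": 0,"ay": 0,"az": 0},{"tx": 0,"ty": 0.001,"tz": 0,"ax": 0,"ay": 0,"az": 0}]}}

```text
t: 9.65
position: [544.3, -89.4, 53.8]
orientation: [-1.571, 0.0, 0.122]
contact_force: [-0.4, -0.4, -0.7]
finger_gap: 0.001
```

Request:
{"fn": "carry_out", "kwargs": {"rows": [{"tx": 0,"ty": 0.001,"tz": 0,"ax": 0,"ay": 0,"az": 0},{"tx": 0,"ty": 0.001,"tz": 0,"ax": 0,"ay": 0,"az": 0}]}}

```text
t: 9.85
position: [544.4, -89.4, 53.3]
orientation: [-1.57, -0.0, 0.122]
contact_force: [-1.1, -1.6, 3.7]
finger_gap: 0.001
```

Request:
{"fn": "carry_out", "kwargs": {"rows": [{"tx": 0,"ty": 0.001,"tz": 0,"ax": 0,"ay": 0,"az": 0},{"tx": 0,"ty": 0.001,"tz": 0,"ax": 0,"ay": 0,"az": 0}]}}

```text
t: 10.05
position: [544.4, -89.4, 53.1]
orientation: [-1.57, 0.0, 0.122]
contact_force: [-4.1, 1.1, 9.6]
finger_gap: -0.001
```

```bash
python3 lf.py; python3 -c "
from h import *
go((-14,-94,85))
I,d=np.load('scene3.npz')['im'],np.load('scene3.npz')['d'];cv2.imwrite('pics/s5.png',cv2.resize(I[200:300,230:340,::-1],None,fx=6,fy=6,interpolation=cv2.INTER_CUBIC))
"
```

```text
red 349 [[-10.5, -106.1, 59.2], [30.6, -96.3, 81.9], [73.0, -84.0, 84.9]]
slope [1.49164571e-02 8.04824226e+01]
t 10.1 jig [-18.1 -94.3  53.1] F jig [-1.94  1.22  9.64] gap 0.0 q [-0.44  0.45  0.64  1.97 -0.36  0.83  0.51]
rot [-0.0011 -0.0004 -0.0001]
(-14, -94, 85) [  4.1 -31.9   0.3]
```

View pics/s5.png

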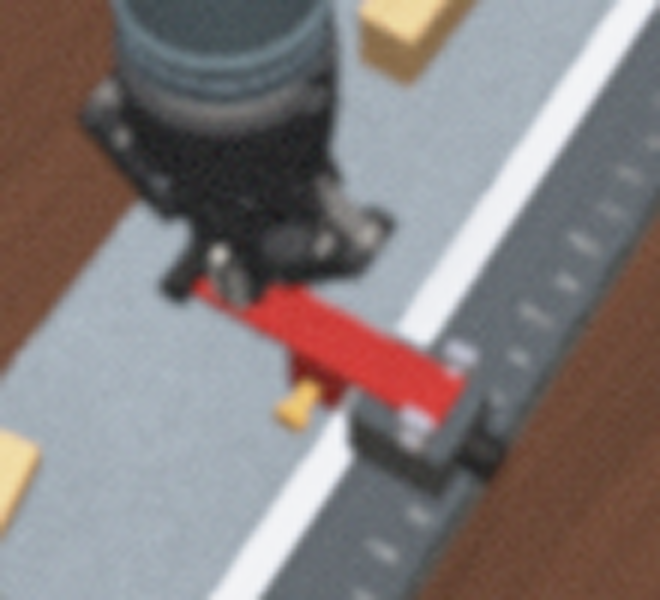

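Request:
{"fn": "carry_out", "kwargs": {"claw": 0.05, "rows": [{"tx": 0,"ty": -0.04,"tz": 0,"ax": 0,"ay": 0,"az": 0},{"tx": 0,"ty": -0.06,"tz": 0.03,"ax": 0,"ay": 0,"az": 0},{"tx": -0.01,"ty": -0.06,"tz": 0.08,"ax": 0,"ay": 0,"az": 0},{"tx": -0.02,"ty": -0.06,"tz": 0.128,"ax": 0,"ay": 0,"az": 0},{"tx": -0.024,"ty": -0.06,"tz": 0.176,"ax": 0,"ay": 0,"az": 0}]}}

```text
t: 10.6
position: [497.8, 83.8, 111.9]
orientation: [-1.57, -0.0, 0.121]
contact_force: [1.1, 0.3, 0.6]
finger_gap: 0.585
```

```bash
python3 - <<'E'
from h import *
im,d=env.capture('scene');I=im.astype(int);J=w2j(cloud('scene',d))
m=(abs(J[...,0]+42)<40)&(abs(J[...,1]-125)<100)&(I[...,0]-I[...,2]>40)&(J[...,2]>50)&(J[...,2]<70)
q=J[m];print(len(q),np.percentile(q,[1,50,99],axis=0).round(1).tolist(),cv2.minAreaRect(q[:,:2].astype(np.float32)))
# fence as seen by scene
w=(I.min(-1)>190)&(abs(J[...,0]-37)<15)&(abs(J[...,1])<235)&(J[...,2]<60)
q=J[w];print('fence',len(q),np.percentile(q,[1,50,99],axis=0).round(1).tolist(),np.polyfit(q[:,1],q[:,0],1))
r=(abs(J[...,0]-20)<130)&(abs(J[...,1]+95)<40)&(I[...,0]-I[...,1]>80)&(I[...,0]-I[...,2]>80)&(J[...,2]>74)
q=J[r];print('red',len(q),np.percentile(q,[2,50,98],axis=0).round(1).tolist(),np.polyfit(q[:,0],q[:,2],1))
go((-42,126,60),(-42,126,8))
E
```

```text
373 [[-57.3, 53.1, 50.4], [-39.1, 101.6, 57.8], [-27.2, 188.9, 61.5]] ((-42.31884765625, 122.73770141601562), (140.48870849609375, 29.316049575805664), 88.45890808105469)
fence 925 [[23.1, -229.0, 16.3], [35.2, -10.1, 33.7], [43.3, 221.3, 37.6]] [-1.63369799e-03  3.47871727e+01]
red 420 [[-32.7, -105.8, 78.0], [21.9, -95.5, 82.0], [72.7, -84.1, 85.0]] [-2.78674193e-03  8.19610938e+01]
t 10.65 jig [-43.8  95.  111.4] F jig [-1.67  6.47 -1.94] gap 50.1 q [-0.83  0.25  0.63  2.05 -0.2   0.9   0.04]
rot [-0.0071  0.0121 -0.0018]
(-42, 126, 60) [ 2.3 51.6 30.6]
(-42, 126, 8) [  2.4 103.6  30.3]
```

Request:
{"fn": "carry_out", "kwargs": {"rows": [{"tx": 0,"ty": 0,"tz": 0.044,"ax": 0,"ay": 0,"az": 0},{"tx": 0,"ty": 0.03,"tz": 0.044,"ax": 0,"ay": 0,"az": 0},{"tx": 0,"ty": 0.05,"tz": 0.044,"ax": 0,"ay": 0,"az": 0},{"tx": 0,"ty": 0.05,"tz": 0.044,"ax": 0,"ay": 0,"az": 0}]}}

```text
t: 11.05
position: [490.7, 125.5, 59.2]
orientation: [-1.573, 0.006, 0.123]
contact_force: [-0.4, -0.6, -0.2]
finger_gap: 0.581
```

```bash
python3 - <<'E'
from h import *
go((-42,125,8))
E
```

```text
t 11.05 jig [-45.3 125.5  59.2] F jig [-0.44 -0.56 -0.15] gap 49.6 q [-0.85  0.34  0.59  2.07 -0.26  0.81  0.02]
rot [ 0.0023  0.0011 -0.0061]
(-42, 125, 8) [ 3.6 51.2 -0.4]
```

Request:
{"fn": "carry_out", "kwargs": {"rows": [{"tx": 0.003,"ty": 0.015,"tz": 0,"ax": 0,"ay": 0,"az": 0},{"tx": 0.003,"ty": 0.03,"tz": 0,"ax": 0,"ay": 0,"az": 0},{"tx": 0.003,"ty": 0.042,"tz": 0,"ax": 0,"ay": 0,"az": 0},{"tx": 0.003,"ty": 0.051,"tz": 0,"ax": 0,"ay": 0,"az": 0},{"tx": 0.003,"ty": 0.051,"tz": 0,"ax": 0,"ay": 0,"az": 0}]}}

```text
t: 11.55
position: [495.3, 125.8, 9.6]
orientation: [-1.572, 0.003, 0.122]
contact_force: [-0.3, 0.1, 0.7]
finger_gap: 0.588
```

Request:
{"fn": "carry_out", "kwargs": {"claw": 0.015, "rows": [{"tx": 0,"ty": 0,"tz": 0,"ax": 0,"ay": 0,"az": 0},{"tx": 0,"ty": 0,"tz": 0,"ax": 0,"ay": 0,"az": 0},{"tx": 0,"ty": 0,"tz": 0,"ax": 0,"ay": 0,"az": 0},{"tx": 0,"ty": 0,"tz": 0,"ax": 0,"ay": 0,"az": 0},{"tx": 0,"ty": 0,"tz": 0,"ax": 0,"ay": 0,"az": 0}]}}

```text
t: 12.05
position: [497.3, 126.6, 11.5]
orientation: [-1.57, -0.001, 0.122]
contact_force: [0.4, -0.9, 3.1]
finger_gap: 0.315
```

```bash
python3 - <<'E'
from h import *
go((16,100,8))
s=env.get_state();print(s['torque'])
im,d=env.capture('scene');cv2.imwrite('pics/s6.png',cv2.resize(im[140:260,220:380,::-1],None,fx=4,fy=4,interpolation=cv2.INTER_CUBIC))
E
```

```text
t 12.05 jig [-38.5 125.8  11.5] F jig [ 0.26 -0.94  3.08] gap 26.9 q [-0.8   0.44  0.54  2.08 -0.34  0.71  0.09]
rot [-0.0004 -0.0002  0.0013]
(16, 100, 8) [ 54.5   3.6 -25.8]
[-0.09202251  0.02198866  0.01052285]
```

View pics/s6.png

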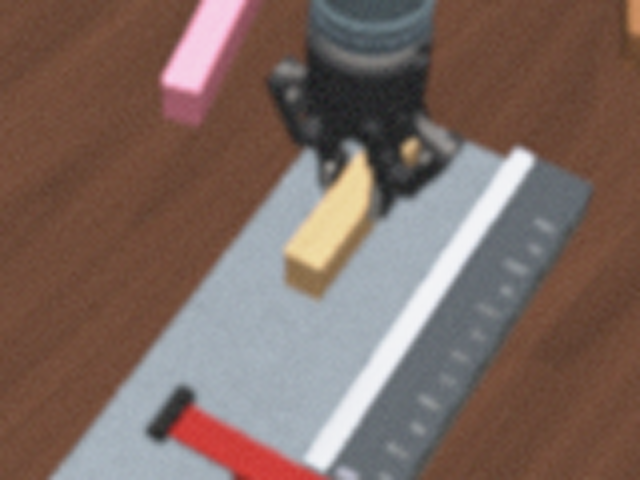

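Request:
{"fn": "carry_out", "kwargs": {"rows": [{"tx": 0,"ty": -0.004,"tz": 0,"ax": 0,"ay": 0,"az": 0},{"tx": 0.01,"ty": -0.004,"tz": -0.015,"ax": 0,"ay": 0,"az": 0},{"tx": 0.024,"ty": -0.004,"tz": -0.03,"ax": 0,"ay": 0,"az": 0},{"tx": 0.038,"ty": -0.004,"tz": -0.045,"ax": 0,"ay": 0,"az": 0},{"tx": 0.049,"ty": -0.004,"tz": -0.055,"ax": 0,"ay": 0,"az": 0}]}}

```text
t: 12.6
position: [552.3, 76.6, 14.7]
orientation: [-1.571, 0.001, 0.121]
contact_force: [0.1, 0.1, -0.7]
finger_gap: 0.313
```

Request:
{"fn": "carry_out", "kwargs": {"rows": [{"tx": 0,"ty": 0,"tz": 0,"ax": 0,"ay": 0,"az": 0},{"tx": 0,"ty": 0,"tz": 0,"ax": 0,"ay": 0,"az": 0}]}}

```text
t: 12.8
position: [551.1, 78.1, 14.5]
orientation: [-1.57, 0.002, 0.122]
contact_force: [0.1, 0.7, -0.4]
finger_gap: 0.313
```

```bash
python3 - <<'E'
from h import *
go((16,60,8))
im,d=env.capture('top');I=im.astype(int);J=w2j(cloud('top',d))
m=(abs(J[...,0]-12)<25)&(abs(J[...,1]-70)<100)&(I[...,0]-I[...,2]>40)&(J[...,2]>45)&(J[...,2]<75)
q=J[m];print(len(q),cv2.minAreaRect(q[:,:2].astype(np.float32)),np.percentile(q,[2,50,98],axis=0).round(1).tolist())
im,d=env.capture('scene');I=im.astype(int);J=w2j(cloud('scene',d))
m=(abs(J[...,0]-12)<25)&(abs(J[...,1]-70)<100)&(I[...,0]-I[...,2]>40)&(J[...,2]>45)&(J[...,2]<75)
q=J[m];print(len(q),cv2.minAreaRect(q[:,:2].astype(np.float32)),np.percentile(q,[2,50,98],axis=0).round(1).tolist())
E
```

```text
t 12.8 jig [ 9.  71.1 14.5] F jig [ 0.15  0.72 -0.44] gap 26.7 q [-0.66  0.5   0.54  1.97 -0.37  0.76  0.21]
rot [-0.0004 -0.0005 -0.0017]
(16, 60, 8) [  7.    6.5 -11.1]
119 ((7.934297561645508, 24.19451904296875), (43.46734619140625, 28.001407623291016), 89.82201385498047) [[-6.0, 3.1, 47.8], [4.7, 21.3, 63.8], [19.4, 42.8, 69.7]]
375 ((5.565105438232422, 61.12125778198242), (125.23336791992188, 32.28292465209961), 89.55322265625) [[-6.2, 0.0, 47.0], [7.2, 36.7, 60.2], [21.1, 92.9, 64.2]]
```

Request:
{"fn": "carry_out", "kwargs": {"rows": [{"tx": 0,"ty": 0.0015,"tz": 0,"ax": 0,"ay": 0,"az": 0},{"tx": 0,"ty": 0.003,"tz": 0,"ax": 0,"ay": 0,"az": 0}]}}

```text
t: 13.1
position: [551.3, 78.7, 11.7]
orientation: [-1.57, 0.001, 0.123]
contact_force: [0.4, 0.3, -0.9]
finger_gap: 0.314
```

Request:
{"fn": "carry_out", "kwargs": {"rows": [{"tx": 0.002,"ty": 0,"tz": 0,"ax": 0,"ay": 0,"az": 0},{"tx": 0.004,"ty": 0,"tz": 0,"ax": 0,"ay": 0,"az": 0},{"tx": 0.005,"ty": 0,"tz": 0,"ax": 0,"ay": 0,"az": 0}]}}

```text
t: 13.4
position: [557.1, 78.5, 11.9]
orientation: [-1.571, -0.0, 0.122]
contact_force: [-1.2, 0.7, -2.2]
finger_gap: 0.314
```

Request:
{"fn": "carry_out", "kwargs": {"rows": [{"tx": 0.0005,"ty": 0,"tz": 0,"ax": 0,"ay": 0,"az": 0},{"tx": 0.001,"ty": 0,"tz": 0,"ax": 0,"ay": 0,"az": 0}]}}

```text
t: 13.6
position: [557.1, 78.4, 11.7]
orientation: [-1.571, 0.002, 0.122]
contact_force: [-2.0, 0.2, 0.2]
finger_gap: 0.314
```

```bash
python3 - <<'E'
from h import *
go((16,60,8));print(env.get_state()['torque'])
E
```

```text
t 13.6 jig [15.  70.8 11.7] F jig [-1.92  0.42  0.16] gap 26.8 q [-0.65  0.52  0.53  1.96 -0.37  0.76  0.22]
rot [-0.0001  0.0001 -0.0019]
(16, 60, 8) [  1.    3.7 -10.8]
[-0.02682899  0.43354713  0.10905915]
```

Request:
{"fn": "carry_out", "kwargs": {"rows": [{"tx": 0.0005,"ty": 0,"tz": 0,"ax": 0,"ay": 0,"az": 0},{"tx": 0.0005,"ty": 0,"tz": 0,"ax": 0,"ay": 0,"az": 0}]}}

```text
t: 13.8
position: [557.2, 78.4, 11.7]
orientation: [-1.571, 0.003, 0.122]
contact_force: [-3.3, -0.2, 1.1]
finger_gap: 0.315
```

Request:
{"fn": "carry_out", "kwargs": {"rows": [{"tx": 0.0005,"ty": 0,"tz": 0,"ax": 0,"ay": 0,"az": 0},{"tx": 0.0005,"ty": 0,"tz": 0,"ax": 0,"ay": 0,"az": 0}]}}

```text
t: 14.0
position: [557.2, 78.5, 11.6]
orientation: [-1.571, 0.003, 0.123]
contact_force: [-5.0, -0.1, 2.4]
finger_gap: 0.31
```

```bash
python3 - <<'E'
from h import *
go((16,60,8));print(env.get_state()['torque'])
E
```

```text
t 14.0 jig [15.1 70.8 11.6] F jig [-4.94  0.47  2.38] gap 26.4 q [-0.65  0.52  0.53  1.96 -0.37  0.77  0.22]
rot [-0.0002  0.0004 -0.0035]
(16, 60, 8) [  0.9   3.6 -10.8]
[-0.09260685  1.22841649  0.22470103]
```

Request:
{"fn": "carry_out", "kwargs": {"rows": [{"tx": 0,"ty": 0,"tz": 0,"ax": 0,"ay": -0.004,"az": 0},{"tx": 0,"ty": 0,"tz": 0,"ax": 0,"ay": -0.004,"az": 0}]}}

```text
t: 14.2
position: [557.6, 78.4, 11.7]
orientation: [-1.571, 0.003, 0.127]
contact_force: [-5.3, -0.1, 3.0]
finger_gap: 0.312
```

```bash
python3 - <<'E'
from h import *
go((16,60,8));print(env.get_state()['torque'])
E
```

```text
t 14.2 jig [15.5 70.7 11.7] F jig [-5.22  0.56  2.98] gap 26.7 q [-0.65  0.52  0.53  1.96 -0.37  0.77  0.22]
rot [-0.      0.0044 -0.0026]
(16, 60, 8) [  0.5   3.7 -10.7]
[-0.10156755  1.17510534  0.26318538]
```

Request:
{"fn": "carry_out", "kwargs": {"rows": [{"tx": 0,"ty": 0,"tz": 0,"ax": 0,"ay": -0.005,"az": 0},{"tx": 0,"ty": 0,"tz": 0,"ax": 0,"ay": -0.005,"az": 0}]}}

```text
t: 14.4
position: [557.9, 78.4, 11.6]
orientation: [-1.571, 0.002, 0.132]
contact_force: [-4.9, -0.7, 3.0]
finger_gap: 0.317
```

```bash
python3 - <<'E'
from h import *
go((16,60,8));print(env.get_state()['torque'])
E
```

```text
t 14.4 jig [15.8 70.6 11.6] F jig [-4.99 -0.05  2.97] gap 27.1 q [-0.65  0.52  0.53  1.96 -0.37  0.77  0.23]
rot [ 0.0001  0.0094 -0.0019]
(16, 60, 8) [  0.1   3.6 -10.6]
[-0.19476375  1.17856706  0.28419526]
```

Request:
{"fn": "carry_out", "kwargs": {"rows": [{"tx": 0.0005,"ty": 0,"tz": 0,"ax": 0,"ay": -0.005,"az": 0},{"tx": 0.0005,"ty": 0,"tz": 0,"ax": 0,"ay": -0.005,"az": 0}]}}

```text
t: 14.6
position: [558.1, 78.4, 11.6]
orientation: [-1.571, 0.003, 0.136]
contact_force: [-5.5, -0.1, 2.9]
finger_gap: 0.32
```

```bash
python3 - <<'E'
from h import *
go((16,60,8));print(env.get_state()['torque'])
E
```

```text
t 14.6 jig [15.9 70.6 11.6] F jig [-5.47  0.53  2.87] gap 27.3 q [-0.65  0.52  0.53  1.96 -0.37  0.77  0.23]
rot [-0.0002  0.0134 -0.0028]
(16, 60, 8) [ -0.    3.6 -10.6]
[-0.12360438  1.35275354  0.11079281]
```

Request:
{"fn": "carry_out", "kwargs": {"rows": [{"tx": -0.001,"ty": -0.0003,"tz": -0.007,"ax": 0,"ay": -0.003,"az": 0},{"tx": -0.001,"ty": -0.0003,"tz": -0.017,"ax": 0,"ay": -0.003,"az": 0},{"tx": -0.001,"ty": -0.0003,"tz": -0.027,"ax": 0,"ay": -0.003,"az": 0},{"tx": -0.0011,"ty": -0.0003,"tz": -0.034,"ax": 0,"ay": -0.003,"az": 0},{"tx": -0.0012,"ty": -0.0003,"tz": -0.04,"ax": 0,"ay": -0.003,"az": 0}]}}

```text
t: 15.1
position: [562.9, 39.1, 11.7]
orientation: [-1.57, 0.001, 0.138]
contact_force: [-4.9, 2.0, -1.2]
finger_gap: 0.312
```

```bash
python3 - <<'E'
from h import *
go((16,20,8));print(env.get_state()['torque'])
E
```

```text
t 15.1 jig [15.9 31.  11.7] F jig [-4.59  2.56 -1.16] gap 26.6 q [-0.58  0.52  0.53  1.95 -0.37  0.77  0.31]
rot [-0.0009  0.0161 -0.0013]
(16, 20, 8) [ -0.1   3.7 -11. ]
[ 0.38942368  1.04641743 -0.11546244]
```

Request:
{"fn": "carry_out", "kwargs": {"rows": [{"tx": -0.0008,"ty": 0,"tz": -0.004,"ax": 0,"ay": 0,"az": 0},{"tx": -0.0009,"ty": 0,"tz": -0.008,"ax": 0,"ay": 0,"az": 0},{"tx": -0.001,"ty": 0,"tz": -0.012,"ax": 0,"ay": 0,"az": 0},{"tx": -0.0011,"ty": 0,"tz": -0.016,"ax": 0,"ay": 0,"az": 0},{"tx": -0.0011,"ty": 0,"tz": -0.018,"ax": 0,"ay": 0,"az": 0}]}}

```text
t: 15.6
position: [565.3, 20.2, 12.3]
orientation: [-1.571, -0.0, 0.139]
contact_force: [-3.7, 1.7, 0.4]
finger_gap: 0.315
```

```bash
python3 - <<'E'
from h import *
go((16,0,8));print(env.get_state()['torque'])
im,d=env.capture('scene');I=im.astype(int);cv2.imwrite('pics/s7.png',cv2.resize(im[180:300,230:360,::-1],None,fx=5,fy=5,interpolation=cv2.INTER_CUBIC))
J=w2j(cloud('scene',d))
m=(abs(J[...,0]-16)<20)&(J[...,1]>-110)&(J[...,1]<80)&(I[...,0]-I[...,2]>40)&(I[...,1]-I[...,2]>25)
q=J[m&(J[...,2]>52)];print('batten top',np.percentile(q,[1,50,99],axis=0).round(1).tolist())
q=J[m&(I[...,0]-I[...,2]>90)&(J[...,2]<52)];print('yel',len(q),np.percentile(q,[2,50,98],axis=0).round(1).tolist() if len(q) else 0)
E
```

```text
t 15.6 jig [16.  12.  12.3] F jig [-3.48  2.16  0.36] gap 26.9 q [-0.55  0.52  0.54  1.95 -0.38  0.77  0.34]
rot [0.0004 0.0163 0.0003]
(16, 0, 8) [ -0.2   4.3 -12. ]
[ 0.26030962  0.74590631 -0.08954915]
batten top [[0.7, -59.2, 52.6], [15.0, -19.3, 58.6], [29.6, 28.0, 110.0]]
yel 18 [[11.6, -109.0, 34.1], [16.1, -102.0, 41.9], [18.9, -72.8, 47.8]]
```

View pics/s7.png

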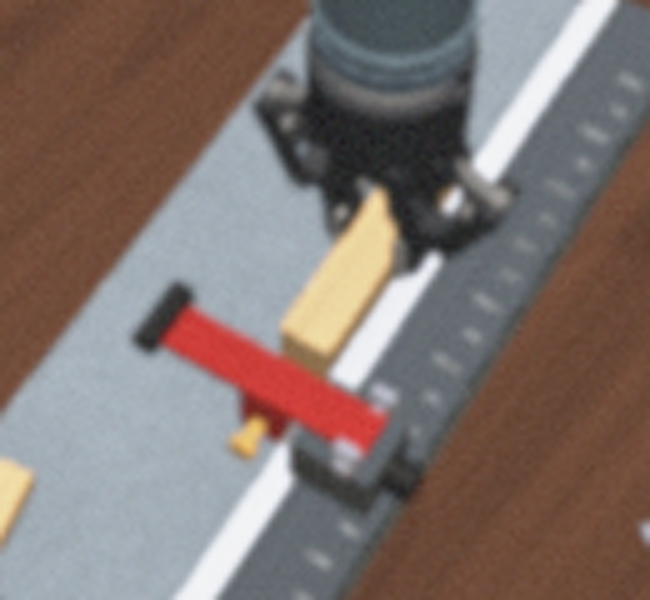

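Request:
{"fn": "carry_out", "kwargs": {"rows": [{"tx": -0.0003,"ty": 0,"tz": -0.001,"ax": 0,"ay": 0,"az": 0},{"tx": -0.0004,"ty": 0,"tz": -0.002,"ax": 0,"ay": 0,"az": 0},{"tx": -0.0005,"ty": 0,"tz": -0.003,"ax": 0,"ay": 0,"az": 0},{"tx": -0.0006,"ty": 0,"tz": -0.004,"ax": 0,"ay": 0,"az": 0},{"tx": -0.0006,"ty": 0,"tz": -0.005,"ax": 0,"ay": 0,"az": 0}]}}

```text
t: 16.15
position: [565.8, 15.8, 12.4]
orientation: [-1.571, -0.001, 0.139]
contact_force: [-2.4, 0.8, -2.2]
finger_gap: 0.311
```

```bash
python3 - <<'E'
from h import *
go((16,0,8));print(env.get_state()['torque'])
E
```

```text
t 16.15 jig [15.9  7.5 12.4] F jig [-2.26  1.1  -2.15] gap 26.5 q [-0.54  0.52  0.54  1.95 -0.38  0.77  0.35]
rot [0.0003 0.0171 0.0011]
(16, 0, 8) [-0.   4.4 -7.5]
[ 0.1652715   0.47878343 -0.15796617]
```

Request:
{"fn": "carry_out", "kwargs": {"rows": [{"tx": 0,"ty": 0.0002,"tz": -0.0007,"ax": 0,"ay": 0,"az": 0},{"tx": 0,"ty": 0.0003,"tz": -0.0014,"ax": 0,"ay": 0,"az": 0},{"tx": 0,"ty": 0.0003,"tz": -0.002,"ax": 0,"ay": 0,"az": 0}]}}

```text
t: 16.45
position: [566.0, 13.7, 12.1]
orientation: [-1.571, -0.001, 0.139]
contact_force: [-0.6, 1.2, -1.5]
finger_gap: 0.312
```

Request:
{"fn": "carry_out", "kwargs": {"rows": [{"tx": 0,"ty": 0,"tz": -0.0005,"ax": 0,"ay": 0,"az": 0},{"tx": 0,"ty": 0,"tz": -0.001,"ax": 0,"ay": 0,"az": 0}]}}

```text
t: 16.65
position: [566.1, 12.8, 12.1]
orientation: [-1.571, -0.001, 0.139]
contact_force: [-0.2, 0.6, -0.7]
finger_gap: 0.313
```

```bash
python3 - <<'E'
from h import *
go((16,0,8));print(env.get_state()['torque'])
E
```

```text
t 16.65 jig [15.9  4.5 12.1] F jig [-0.13  0.6  -0.69] gap 26.7 q [-0.54  0.52  0.54  1.95 -0.38  0.77  0.35]
rot [0.0003 0.0169 0.0009]
(16, 0, 8) [ 0.1  4.1 -4.5]
[ 0.09059746  0.26313462 -0.02033818]
```

Request:
{"fn": "carry_out", "kwargs": {"rows": [{"tx": 0.0003,"ty": 0,"tz": -0.0005,"ax": 0,"ay": 0,"az": 0},{"tx": 0.0003,"ty": 0,"tz": -0.001,"ax": 0,"ay": 0,"az": 0}]}}

```text
t: 16.85
position: [566.2, 12.0, 12.0]
orientation: [-1.571, -0.0, 0.139]
contact_force: [-1.3, 0.1, -0.5]
finger_gap: 0.31
```

Request:
{"fn": "carry_out", "kwargs": {"rows": [{"tx": 0,"ty": 0,"tz": -0.0005,"ax": 0,"ay": 0,"az": 0},{"tx": 0,"ty": 0,"tz": -0.001,"ax": 0,"ay": 0,"az": 0}]}}

```text
t: 17.05
position: [566.3, 10.9, 12.0]
orientation: [-1.571, -0.0, 0.139]
contact_force: [-2.1, 0.2, -1.1]
finger_gap: 0.309
```

```bash
python3 - <<'E'
from h import *
go((16,0,8));print(env.get_state()['torque'])
E
```

```text
t 17.05 jig [15.9  2.6 12. ] F jig [-2.05  0.49 -1.14] gap 26.4 q [-0.53  0.52  0.54  1.95 -0.38  0.77  0.36]
rot [0.0001 0.0169 0.0003]
(16, 0, 8) [ 0.1  4.  -2.6]
[ 0.07030764  0.22970566 -0.0993117 ]
```

Request:
{"fn": "carry_out", "kwargs": {"rows": [{"tx": 0,"ty": 0,"tz": -0.0005,"ax": 0,"ay": 0,"az": 0},{"tx": 0,"ty": 0,"tz": -0.001,"ax": 0,"ay": 0,"az": 0}]}}

```text
t: 17.25
position: [566.4, 10.3, 11.9]
orientation: [-1.57, -0.0, 0.139]
contact_force: [-1.5, 2.1, 0.1]
finger_gap: 0.318
```

Request:
{"fn": "carry_out", "kwargs": {"rows": [{"tx": 0,"ty": 0,"tz": -0.0005,"ax": 0,"ay": 0,"az": 0},{"tx": 0,"ty": 0,"tz": -0.001,"ax": 0,"ay": 0,"az": 0}]}}

```text
t: 17.45
position: [566.3, 10.3, 12.0]
orientation: [-1.569, 0.0, 0.14]
contact_force: [-1.9, 3.6, -0.9]
finger_gap: 0.308
```

```bash
python3 - <<'E'
from h import *
go((16,0,8));print(env.get_state()['torque'])
E
```

```text
t 17.45 jig [15.8  2.  12. ] F jig [-1.49  3.77 -0.91] gap 26.3 q [-0.53  0.52  0.54  1.95 -0.38  0.77  0.36]
rot [-0.0016  0.0174 -0.0002]
(16, 0, 8) [ 0.1  4.  -2. ]
[ 0.66109817  0.36403328 -0.04766871]
```

Request:
{"fn": "carry_out", "kwargs": {"rows": [{"tx": 0,"ty": 0,"tz": -0.0004,"ax": 0,"ay": 0,"az": 0},{"tx": 0,"ty": 0,"tz": -0.0008,"ax": 0,"ay": 0,"az": 0}]}}

```text
t: 17.65
position: [566.3, 10.3, 11.9]
orientation: [-1.568, 0.001, 0.14]
contact_force: [-2.4, 4.9, 0.8]
finger_gap: 0.314
```

Request:
{"fn": "carry_out", "kwargs": {"rows": [{"tx": 0,"ty": 0,"tz": -0.0003,"ax": 0,"ay": 0,"az": 0},{"tx": 0,"ty": 0,"tz": -0.0006,"ax": 0,"ay": 0,"az": 0}]}}

```text
t: 17.85
position: [566.3, 10.3, 11.9]
orientation: [-1.568, 0.001, 0.14]
contact_force: [-2.2, 6.2, 1.0]
finger_gap: 0.311
```

```bash
python3 - <<'E'
from h import *
go((16,0,8));print(env.get_state()['torque'])
E
```

```text
t 17.85 jig [15.7  2.  11.9] F jig [-1.45  6.46  0.97] gap 26.5 q [-0.53  0.52  0.53  1.95 -0.38  0.77  0.36]
rot [-0.0032  0.0183 -0.0008]
(16, 0, 8) [ 0.2  3.9 -2. ]
[ 1.18820588  0.55041347 -0.15505949]
```

Request:
{"fn": "carry_out", "kwargs": {"rows": [{"tx": 0,"ty": 0,"tz": -0.0003,"ax": 0,"ay": 0,"az": 0},{"tx": 0,"ty": 0,"tz": -0.0007,"ax": 0,"ay": 0,"az": 0},{"tx": 0,"ty": 0,"tz": -0.0007,"ax": 0,"ay": 0,"az": 0}]}}

```text
t: 18.15
position: [566.3, 10.3, 12.0]
orientation: [-1.567, 0.001, 0.141]
contact_force: [-2.8, 6.5, 1.0]
finger_gap: 0.311
```

Request:
{"fn": "carry_out", "kwargs": {"rows": [{"tx": 0,"ty": 0,"tz": 0,"ax": 0,"ay": 0,"az": 0},{"tx": 0,"ty": 0,"tz": 0,"ax": 0,"ay": 0,"az": 0},{"tx": 0,"ty": 0,"tz": 0,"ax": 0,"ay": 0,"az": 0},{"tx": 0,"ty": 0,"tz": 0,"ax": 0,"ay": 0,"az": 0}]}}

```text
t: 18.55
position: [566.2, 10.3, 11.9]
orientation: [-1.567, 0.001, 0.141]
contact_force: [-3.1, 6.5, 1.8]
finger_gap: 0.314
```

Request:
{"fn": "carry_out", "kwargs": {"rows": [{"tx": 0,"ty": 0,"tz": 0,"ax": 0,"ay": 0,"az": 0},{"tx": 0,"ty": 0,"tz": 0,"ax": 0,"ay": 0,"az": 0},{"tx": 0,"ty": 0,"tz": 0,"ax": 0,"ay": 0,"az": 0},{"tx": 0,"ty": 0,"tz": 0,"ax": 0,"ay": 0,"az": 0}]}}

```text
t: 18.95
position: [566.2, 10.3, 11.9]
orientation: [-1.567, 0.001, 0.141]
contact_force: [-3.5, 6.7, 1.8]
finger_gap: 0.31
```

```bash
python3 - <<'E'
from h import *
go((16,0,8));print(env.get_state()['torque'])
E
```

```text
t 18.95 jig [15.7  2.  11.9] F jig [-2.64  7.05  1.85] gap 26.5 q [-0.53  0.52  0.53  1.95 -0.38  0.77  0.37]
rot [-0.0039  0.0187 -0.001 ]
(16, 0, 8) [ 0.2  3.9 -2. ]
[ 1.28781952  0.58735967 -0.21431069]
```

Request:
{"fn": "carry_out", "kwargs": {"rows": [{"tx": 0,"ty": 0,"tz": -0.0003,"ax": 0,"ay": 0,"az": 0},{"tx": 0,"ty": 0,"tz": -0.0006,"ax": 0,"ay": 0,"az": 0},{"tx": 0,"ty": 0,"tz": -0.0008,"ax": 0,"ay": 0,"az": 0},{"tx": 0,"ty": 0,"tz": -0.0008,"ax": 0,"ay": 0,"az": 0}]}}

```text
t: 19.35
position: [566.2, 10.3, 11.9]
orientation: [-1.566, 0.001, 0.141]
contact_force: [-2.5, 7.6, 2.3]
finger_gap: 0.314
```

Request:
{"fn": "carry_out", "kwargs": {"rows": [{"tx": 0,"ty": 0,"tz": 0,"ax": 0,"ay": 0,"az": 0},{"tx": 0,"ty": 0,"tz": 0,"ax": 0,"ay": 0,"az": 0},{"tx": 0,"ty": 0,"tz": 0,"ax": 0,"ay": 0,"az": 0},{"tx": 0,"ty": 0,"tz": 0,"ax": 0,"ay": 0,"az": 0}]}}

```text
t: 19.75
position: [566.2, 10.3, 11.9]
orientation: [-1.566, 0.001, 0.141]
contact_force: [-3.0, 6.7, 1.5]
finger_gap: 0.313
```

Request:
{"fn": "carry_out", "kwargs": {"rows": [{"tx": 0,"ty": 0,"tz": 0,"ax": 0,"ay": 0,"az": 0},{"tx": 0,"ty": 0,"tz": 0,"ax": 0,"ay": 0,"az": 0},{"tx": 0,"ty": 0,"tz": 0,"ax": 0,"ay": 0,"az": 0},{"tx": 0,"ty": 0,"tz": 0,"ax": 0,"ay": 0,"az": 0}]}}

```text
t: 20.15
position: [566.2, 10.3, 11.9]
orientation: [-1.566, 0.001, 0.141]
contact_force: [-3.2, 6.9, 1.3]
finger_gap: 0.311
```

```bash
python3 - <<'E'
from h import *
go((16,0,8));print(env.get_state()['torque'])
E
python3 lf.py
```

```text
t 20.15 jig [15.7  2.  11.9] F jig [-2.32  7.28  1.31] gap 26.5 q [-0.53  0.52  0.53  1.95 -0.38  0.77  0.37]
rot [-0.0048  0.0191 -0.0012]
(16, 0, 8) [ 0.2  3.9 -2. ]
[ 1.42907183  0.69413594 -0.17234388]
red 439 [[-31.7, -106.0, 60.4], [21.7, -95.8, 82.0], [72.8, -84.5, 85.0]]
slope [-6.96715073e-04  8.13881814e+01]
```

Request:
{"fn": "carry_out", "kwargs": {"rows": [{"tx": -0.0003,"ty": 0,"tz": -0.0004,"ax": 0,"ay": 0,"az": 0},{"tx": -0.0003,"ty": 0,"tz": -0.0008,"ax": 0,"ay": 0,"az": 0},{"tx": -0.0003,"ty": 0,"tz": -0.0008,"ax": 0,"ay": 0,"az": 0},{"tx": -0.0003,"ty": 0,"tz": -0.0008,"ax": 0,"ay": 0,"az": 0}]}}

```text
t: 20.6
position: [566.2, 10.3, 12.0]
orientation: [-1.565, 0.001, 0.142]
contact_force: [-1.9, 8.6, 1.7]
finger_gap: 0.312
```

Request:
{"fn": "carry_out", "kwargs": {"rows": [{"tx": 0,"ty": 0,"tz": 0,"ax": 0,"ay": 0,"az": 0},{"tx": 0,"ty": 0,"tz": 0,"ax": 0,"ay": 0,"az": 0},{"tx": 0,"ty": 0,"tz": 0,"ax": 0,"ay": 0,"az": 0},{"tx": 0,"ty": 0,"tz": 0,"ax": 0,"ay": 0,"az": 0}]}}

```text
t: 21.0
position: [566.2, 10.3, 12.0]
orientation: [-1.565, 0.001, 0.142]
contact_force: [-2.7, 8.8, 2.7]
finger_gap: 0.309
```

Request:
{"fn": "carry_out", "kwargs": {"rows": [{"tx": 0,"ty": 0,"tz": 0,"ax": 0,"ay": 0,"az": 0},{"tx": 0,"ty": 0,"tz": 0,"ax": 0,"ay": 0,"az": 0},{"tx": 0,"ty": 0,"tz": 0,"ax": 0,"ay": 0,"az": 0},{"tx": 0,"ty": 0,"tz": 0,"ax": 0,"ay": 0,"az": 0}]}}

```text
t: 21.4
position: [566.2, 10.3, 12.0]
orientation: [-1.565, 0.001, 0.142]
contact_force: [-2.8, 8.6, 1.6]
finger_gap: 0.312
```

```bash
python3 - <<'E'
from h import *
go((16,0,8));print(env.get_state()['torque'])
E
```

```text
t 21.4 jig [15.7  2.  12. ] F jig [-1.73  8.85  1.62] gap 26.7 q [-0.53  0.52  0.53  1.95 -0.38  0.77  0.37]
rot [-0.0057  0.0197 -0.001 ]
(16, 0, 8) [ 0.3  4.  -2. ]
[ 1.72372062  0.70730199 -0.09371692]
```

Request:
{"fn": "carry_out", "kwargs": {"rows": [{"tx": -0.0003,"ty": -0.0002,"tz": 0.0008,"ax": 0,"ay": 0,"az": 0},{"tx": -0.0005,"ty": -0.0003,"tz": 0.0016,"ax": 0,"ay": 0,"az": 0},{"tx": -0.0005,"ty": -0.0003,"tz": 0.0024,"ax": 0,"ay": 0,"az": 0},{"tx": -0.0005,"ty": -0.0003,"tz": 0.0024,"ax": 0,"ay": 0,"az": 0}]}}

```text
t: 21.8
position: [566.2, 10.2, 12.2]
orientation: [-1.568, -0.001, 0.141]
contact_force: [-1.4, 5.7, 0.1]
finger_gap: 0.315
```

```bash
python3 - <<'E'
from h import *
go((16,0,8));print(env.get_state()['torque'])
E
```

```text
t 21.8 jig [15.7  1.9 12.2] F jig [-0.71  5.88  0.07] gap 26.9 q [-0.53  0.52  0.53  1.95 -0.38  0.77  0.36]
rot [-0.0024  0.0189  0.0008]
(16, 0, 8) [ 0.3  4.2 -1.9]
[ 1.25929705  0.21561541 -0.07438427]
```

Request:
{"fn": "carry_out", "kwargs": {"rows": [{"tx": 0,"ty": 0,"tz": 0.0008,"ax": 0,"ay": 0,"az": 0},{"tx": 0,"ty": 0,"tz": 0.0016,"ax": 0,"ay": 0,"az": 0},{"tx": 0,"ty": 0,"tz": 0.0022,"ax": 0,"ay": 0,"az": 0},{"tx": 0,"ty": 0,"tz": 0.0022,"ax": 0,"ay": 0,"az": 0}]}}

```text
t: 22.2
position: [566.2, 10.1, 12.3]
orientation: [-1.571, -0.001, 0.139]
contact_force: [-0.0, 3.9, -3.0]
finger_gap: 0.31
```

```bash
python3 - <<'E'
from h import *
go((16,0,8));print(env.get_state()['torque'])
E
```

```text
t 22.2 jig [15.7  1.8 12.3] F jig [ 0.43  3.88 -2.99] gap 26.5 q [-0.53  0.52  0.54  1.95 -0.38  0.77  0.36]
rot [0.     0.0173 0.0013]
(16, 0, 8) [ 0.3  4.3 -1.8]
[ 1.04336725 -0.17527259  0.13046545]
```

Request:
{"fn": "carry_out", "kwargs": {"rows": [{"tx": 0.0002,"ty": 0.0004,"tz": 0.0008,"ax": 0,"ay": 0,"az": 0},{"tx": 0.0002,"ty": 0.0004,"tz": 0.0012,"ax": 0,"ay": 0,"az": 0}]}}

```text
t: 22.4
position: [566.2, 10.2, 12.1]
orientation: [-1.572, -0.001, 0.139]
contact_force: [1.4, 2.1, -1.5]
finger_gap: 0.313
```

Request:
{"fn": "carry_out", "kwargs": {"claw": 0.046, "rows": [{"tx": 0,"ty": 0,"tz": 0,"ax": 0,"ay": 0,"az": 0},{"tx": 0,"ty": 0,"tz": 0,"ax": 0,"ay": 0,"az": 0},{"tx": 0,"ty": 0,"tz": 0,"ax": 0,"ay": 0,"az": 0},{"tx": 0,"ty": 0,"tz": 0,"ax": 0,"ay": 0,"az": 0}]}}

```text
t: 22.8
position: [565.5, 9.9, 11.9]
orientation: [-1.572, -0.0, 0.138]
contact_force: [-0.2, -0.7, -0.3]
finger_gap: 0.539
```

```bash
python3 - <<'E'
from h import *
go((16,0,100))
E
```

```text
t 22.8 jig [15.   1.7 11.9] F jig [-0.27 -0.67 -0.33] gap 46.0 q [-0.53  0.52  0.54  1.95 -0.38  0.77  0.36]
rot [0.0009 0.0157 0.    ]
(16, 0, 100) [  1.  -88.1  -1.7]
```

Request:
{"fn": "carry_out", "kwargs": {"rows": [{"tx": 0,"ty": -0.01,"tz": 0,"ax": 0,"ay": 0,"az": 0},{"tx": 0,"ty": -0.03,"tz": 0,"ax": 0,"ay": 0,"az": 0},{"tx": 0,"ty": -0.075,"tz": 0,"ax": 0,"ay": 0,"az": 0},{"tx": 0,"ty": -0.12,"tz": 0,"ax": 0,"ay": 0,"az": 0}]}}

```text
t: 23.2
position: [564.5, 10.6, 132.9]
orientation: [-1.571, 0.002, 0.139]
contact_force: [1.4, 0.3, -0.6]
finger_gap: 0.54
```

Request:
{"fn": "carry_out", "kwargs": {"claw": 0, "rows": [{"tx": -0.045,"ty": 0,"tz": 0,"ax": 0,"ay": 0,"az": 0},{"tx": -0.09,"ty": 0,"tz": 0,"ax": 0,"ay": 0,"az": 0},{"tx": -0.125,"ty": 0,"tz": -0.03,"ax": 0,"ay": 0,"az": 0},{"tx": -0.125,"ty": 0,"tz": -0.07,"ax": 0,"ay": 0,"az": 0},{"tx": -0.125,"ty": 0,"tz": -0.095,"ax": 0,"ay": 0,"az": 0}]}}

```text
t: 23.7
position: [453.5, -102.7, 132.5]
orientation: [-1.569, -0.002, 0.137]
contact_force: [0.9, -0.5, -0.4]
finger_gap: -0.001
```

```bash
cat > bt.py <<'E'
from h import *
for n in('top','scene'):
    im,d=env.capture(n);I=im.astype(int);J=w2j(cloud(n,d))
    m=(abs(J[...,0]-16)<25)&(abs(J[...,1]-5)<95)&(I[...,0]-I[...,2]>40)&(I[...,1]-I[...,2]>25)&(J[...,2]>48)&(J[...,2]<75)
    q=J[m];r=cv2.minAreaRect(q[:,:2].astype(np.float32));print(n,len(q),[np.round(v,2) for v in r],np.percentile(q,[1,50,99],axis=0).round(1).tolist())
E
python3 bt.py; python3 - <<'E'
from h import *
go((-80,-94,110),(-80,-94,40),tilt=0.8)
E
```

```text
top 425 [array([14.99, -2.88]), array([ 28.51, 148.72]), np.float64(0.64)] [[0.7, -66.4, 50.5], [14.0, 1.8, 60.9], [28.7, 69.9, 68.5]]
scene 596 [array([14.31,  0.48]), array([ 28.31, 140.68]), np.float64(0.1)] [[0.5, -68.8, 48.6], [15.4, -4.4, 57.7], [28.3, 67.4, 61.7]]
t 23.8 jig [-108.7  -98.8  133.1] F jig [ 0.58 -0.4   0.45] gap -0.4 q [-0.58  0.13  0.77  2.12 -0.11  0.93  0.38]
rot [-0.0023  0.0092 -0.7975]
(-80, -94, 110) [28.7 23.1  4.6]
(-80, -94, 40) [28.6 93.1  4.7]
```

Request:
{"fn": "carry_out", "kwargs": {"rows": [{"tx": 0.01,"ty": 0,"tz": 0.004,"ax": 0,"ay": 0,"az": -0.15},{"tx": 0.015,"ty": 0,"tz": 0.004,"ax": 0,"ay": 0,"az": -0.3},{"tx": 0.02,"ty": 0.01,"tz": 0.004,"ax": 0,"ay": 0,"az": -0.45},{"tx": 0.025,"ty": 0.02,"tz": 0.004,"ax": 0,"ay": 0,"az": -0.6},{"tx": 0.028,"ty": 0.023,"tz": 0.004,"ax": 0,"ay": 0,"az": -0.75}]}}

```text
t: 24.3
position: [478.8, -78.2, 118.0]
orientation: [-1.527, -0.54, 0.148]
contact_force: [0.9, 0.5, 0.4]
finger_gap: 0.001
```

```bash
python3 - <<'E'
from h import *
go((-80,-94,110),(-80,-94,40),tilt=0.75)
im,d=env.capture('scene');J=w2j(cloud('scene',d))
cv2.imwrite('pics/s8.png',cv2.resize(im[180:320,190:350,::-1],None,fx=4,fy=4,interpolation=cv2.INTER_CUBIC))
s=env.get_state();print(w2px('scene',s['position']))
E
```

```text
t 24.3 jig [-81.9 -75.1 118. ] F jig [0.91 0.35 0.39] gap 0.1 q [-0.46 -0.11  0.7   2.47 -0.57  0.33  0.92]
rot [-0.0593  0.0163 -0.2109]
(-80, -94, 110) [ -2.9   6.8 -19.2]
(-80, -94, 40) [-38.9  66.8 -21.8]
(np.float64(251.44078141899377), np.float64(221.39135453365824))
```

View pics/s8.png

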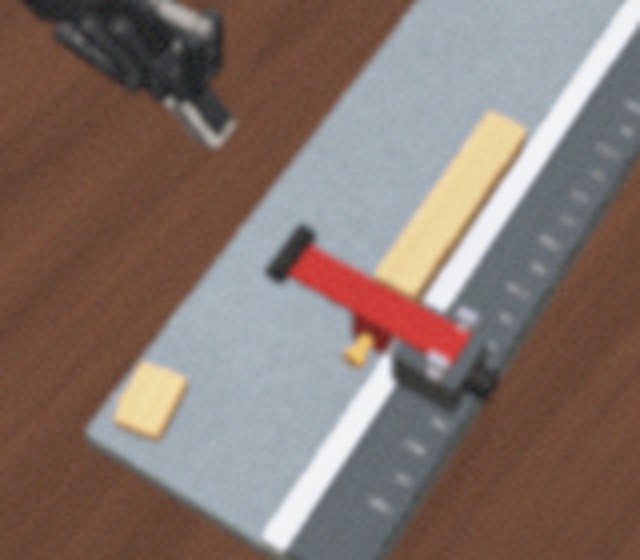

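```bash
python3 - <<'E'
from h import *
s=env.get_state();R=Ro.from_euler("xyz",s["orientation"]).as_matrix();p=s['position'];a=R[:,1]
print('a jig',a[:2]@EX,a[:2]@EY,a[2])
for o in(0,20,30,40): print(o,'tool',np.round(w2px('scene',p-o*a),1),'world',np.round(w2px('scene',p+np.array([0,0,o])),1))
im,d=env.capture('scene');J=w2j(cloud('scene',d))
for v,u in((208,242),(210,243),(212,244),(206,238)): print(u,v,J[v,u].round(1))
E
```

```text
a jig 0.5120960295633454 0.056153952479752675 -0.8570906545554905
0 tool [251.4 221.4] world [251.4 221.4]
20 tool [247.  215.8] world [250.8 216.8]
30 tool [244.7 213. ] world [250.5 214.4]
40 tool [242.4 210.1] world [250.2 212. ]
242 208 [-100.1  -81.3  166. ]
243 210 [-96.3 -83.1 163.2]
244 212 [-92.7 -84.9 160.2]
238 206 [-105.1  -87.7  178. ]
```

```bash
python3 - <<'E'
from h import *
go((-85,-94,100),(-78,-94,40),tilt=0.55)
E
```

```text
t 24.4 jig [-81.6 -77.3 118.1] F jig [-0.13  0.13  0.29] gap -0.2 q [-0.45 -0.11  0.7   2.46 -0.56  0.33  0.91]
rot [-0.0536  0.019  -0.0132]
(-85, -94, 100) [-12.5  12.9 -17.2]
(-78, -94, 40) [-37.2  68.  -19.6]
```

Request:
{"fn": "carry_out", "kwargs": {"rows": [{"tx": -0.0125,"ty": 0.013,"tz": -0.017,"ax": -0.054,"ay": 0.019,"az": -0.013},{"tx": -0.0125,"ty": 0.013,"tz": -0.017,"ax": -0.054,"ay": 0.019,"az": -0.013},{"tx": -0.025,"ty": 0.04,"tz": -0.0185,"ax": -0.054,"ay": 0.019,"az": -0.013},{"tx": -0.037,"ty": 0.068,"tz": -0.0195,"ax": -0.054,"ay": 0.019,"az": -0.013},{"tx": -0.037,"ty": 0.068,"tz": -0.0195,"ax": -0.054,"ay": 0.019,"az": -0.013}]}}

```text
t: 24.9
position: [488.7, -94.6, 65.3]
orientation: [-1.581, -0.552, 0.144]
contact_force: [1.2, 0.4, 0.6]
finger_gap: -0.002
```

```bash
python3 - <<'E'
from h import *
go((-38,-94,40),(-36,-94,50),tilt=0.55)
E
```

```text
t 24.9 jig [-74.  -92.7  65.3] F jig [1.27 0.28 0.57] gap -0.2 q [-0.18  0.09  0.44  2.48 -1.33  0.23  1.65]
rot [-0.0013  0.0183  0.0019]
(-38, -94, 40) [17.4 40.4 -1.7]
(-36, -94, 50) [24.3 32.9 -1.8]
```

Request:
{"fn": "carry_out", "kwargs": {"rows": [{"tx": 0.0,"ty": 0.012,"tz": 0,"ax": 0,"ay": 0.018,"az": 0},{"tx": 0.004,"ty": 0.022,"tz": -0.001,"ax": 0,"ay": 0.018,"az": 0},{"tx": 0.009,"ty": 0.033,"tz": -0.0015,"ax": 0,"ay": 0.018,"az": 0},{"tx": 0.0155,"ty": 0.0405,"tz": -0.0015,"ax": 0,"ay": 0.018,"az": 0},{"tx": 0.0155,"ty": 0.0405,"tz": -0.0015,"ax": 0,"ay": 0.018,"az": 0}]}}

```text
t: 25.4
position: [523.0, -91.9, 38.8]
orientation: [-1.569, -0.552, 0.122]
contact_force: [-0.1, -0.3, -1.4]
finger_gap: -0.001
```

```bash
python3 - <<'E'
from h import *
go((-38,-94,40),(-36,-94,50),tilt=0.55)
im,d=env.capture('scene')
cv2.imwrite('pics/s9.png',cv2.resize(im[190:300,200:340,::-1],None,fx=5,fy=5,interpolation=cv2.INTER_CUBIC))
E
```

```text
t 25.4 jig [-39.6 -94.1  38.8] F jig [-0.11 -0.29 -1.38] gap -0.1 q [ 0.43  0.22 -0.23  2.4  -1.56  0.13  1.87]
rot [-0.0011 -0.0005  0.0019]
(-38, -94, 40) [ 2.  -0.1  0.1]
(-36, -94, 50) [ 9.  -7.6  0.1]
```

View pics/s9.png

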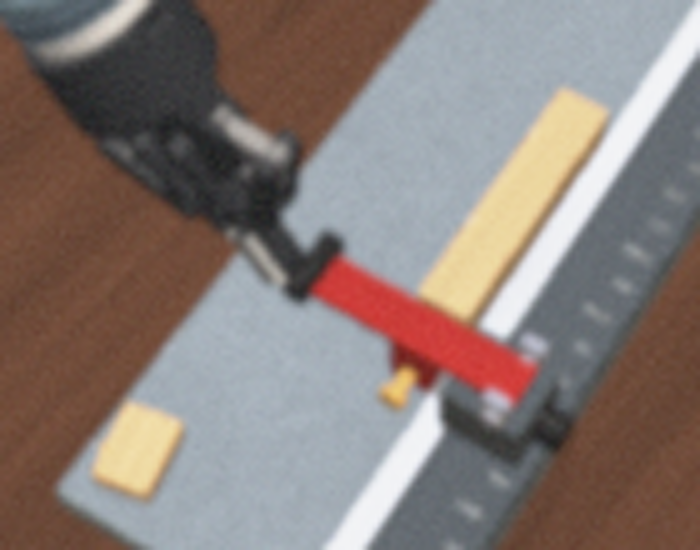

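```bash
cat > arc.py <<'E'
from h import *
import sys
def wp(phi):
    H=np.array([70-110*np.cos(phi),80+110*np.sin(phi)]);t=max(0,.55*(1-phi/1.5))
    n=np.array([np.cos(t),np.sin(t)]);a=np.array([np.sin(t),-np.cos(t)])
    return H-17.5*n+40*a,t
s=env.get_state();R=Ro.from_euler("xyz",s["orientation"])
for phi in map(float,sys.argv[1:]):
    p,t=wp(phi);a=np.array([np.sin(t)*EX[0],np.sin(t)*EX[1],-np.cos(t)])
    R2=Ro.from_matrix(np.stack([np.cross(a,np.r_[EY,0]),a,np.r_[EY,0]],1))
    print(phi,p.round(0),round(t,2),(R.inv().apply(j2w((p[0],-94.5,p[1]))-s["position"])/1000).round(4),(R.inv()*R2).as_rotvec().round(3))
E
python3 arc.py 0.03 .12 .24 .36 .48 .6 .72 .84 .96 1.08
```

```text
0.03 [-34.  40.] 0.54 [ 0.0036  0.002  -0.0002] [-0.003 -0.003  0.016]
0.12 [-35.  50.] 0.51 [ 0.0081 -0.0066 -0.0002] [-0.003 -0.003  0.049]
0.24 [-35.  63.] 0.46 [ 0.0152 -0.0173 -0.0002] [-0.003 -0.003  0.093]
0.36 [-33.  75.] 0.42 [ 0.0235 -0.0269 -0.0001] [-0.003 -0.003  0.137]
0.48 [-29.  87.] 0.37 [ 0.0328 -0.0354 -0.0001] [-0.003 -0.003  0.181]
0.6 [-24.  99.] 0.33 [ 0.043  -0.0425 -0.    ] [-0.003 -0.003  0.225]
0.72 [-18. 109.] 0.29 [ 0.0538 -0.0483  0.    ] [-0.003 -0.003  0.269]
0.84 [-11. 119.] 0.24 [ 0.0652 -0.0526  0.0001] [-0.003 -0.003  0.313]
0.96 [ -2. 127.] 0.2 [ 0.0769 -0.0555  0.0001] [-0.003 -0.002  0.357]
1.08 [  7. 135.] 0.15 [ 0.0887 -0.0568  0.0002] [-0.003 -0.002  0.401]
```

Request:
{"fn": "carry_out", "kwargs": {"rows": [{"tx": 0.0036,"ty": 0.002,"tz": 0,"ax": 0,"ay": 0,"az": 0.016},{"tx": 0.0081,"ty": -0.0066,"tz": 0,"ax": 0,"ay": 0,"az": 0.049},{"tx": 0.0152,"ty": -0.0173,"tz": 0,"ax": 0,"ay": 0,"az": 0.093},{"tx": 0.0235,"ty": -0.0269,"tz": 0,"ax": 0,"ay": 0,"az": 0.137}]}}

```text
t: 25.85
position: [523.4, -91.2, 59.4]
orientation: [-1.559, -0.45, 0.119]
contact_force: [-7.0, -5.4, -1.5]
finger_gap: 0.001
```

```bash
python3 lf.py; python3 bt.py; python3 -c "
from h import *
go((0,0,0))"; python3 arc.py .36 .48 .6 .72 .84 .96
```

```text
red 443 [[-31.1, -106.0, 70.3], [20.0, -95.6, 88.9], [72.3, -84.4, 98.1]]
slope [-0.14397298 91.52471982]
top 431 [array([15.01, -5.98]), array([ 29.16, 153.99]), np.float64(0.55)] [[0.9, -79.5, 50.1], [13.9, -0.6, 61.2], [28.0, 69.6, 68.2]]
scene 579 [array([14.13,  0.3 ]), array([139.22,  28.93]), np.float64(89.93)] [[0.8, -67.3, 49.7], [15.6, -3.5, 57.8], [28.3, 67.8, 61.3]]
t 26.0 jig [-38.8 -93.4  59.9] F jig [-11.75  -6.03   1.68] gap -0.1 q [-0.03  0.17  0.24  2.34 -0.74  0.28  1.  ]
rot [-0.0108  0.0021  0.4524]
(0, 0, 0) [ 8.6 71.9 92.6]
0.36 [-33.  75.] 0.42 [ 0.0121 -0.011  -0.001 ] [-0.011 -0.     0.034]
0.48 [-29.  87.] 0.37 [ 0.0205 -0.0203 -0.0009] [-0.011  0.     0.078]
0.6 [-24.  99.] 0.33 [ 0.0299 -0.0285 -0.0008] [-0.011  0.     0.122]
0.72 [-18. 109.] 0.29 [ 0.0401 -0.0353 -0.0007] [-0.011  0.001  0.166]
0.84 [-11. 119.] 0.24 [ 0.0509 -0.0408 -0.0006] [-0.011  0.001  0.21 ]
0.96 [ -2. 127.] 0.2 [ 0.0623 -0.0448 -0.0006] [-0.011  0.001  0.254]
```

Request:
{"fn": "carry_out", "kwargs": {"rows": [{"tx": 0.0015,"ty": -0.008,"tz": -0.001,"ax": 0,"ay": 0,"az": 0.01},{"tx": 0.006,"ty": -0.014,"tz": -0.001,"ax": 0,"ay": 0,"az": 0.04},{"tx": 0.0125,"ty": -0.0205,"tz": -0.001,"ax": 0,"ay": 0,"az": 0.07},{"tx": 0.018,"ty": -0.0245,"tz": -0.001,"ax": 0,"ay": 0,"az": 0.1}]}}

```text
t: 26.4
position: [534.6, -88.8, 93.6]
orientation: [-1.56, -0.359, 0.126]
contact_force: [-0.1, -0.1, -0.3]
finger_gap: -0.001
```

```bash
python3 lf.py; python3 -c "
from h import *
go((0,0,0))"; python3 arc.py .36 .48 .6 .72 .84 .96 1.08
```

```text
red 444 [[-30.5, -106.1, 70.3], [20.2, -96.0, 88.9], [72.4, -84.4, 98.0]]
slope [-0.14729718 91.8424115 ]
t 26.45 jig [-24.2 -92.7  95.8] F jig [2.44 0.45 1.84] gap -0.0 q [-0.2   0.14  0.38  2.24 -0.38  0.46  0.61]
rot [-0.0098  0.007   0.3635]
(0, 0, 0) [-10.9  99.1  91.7]
0.36 [-33.  75.] 0.42 [-0.0153  0.0163 -0.0019] [-0.011  0.005 -0.055]
0.48 [-29.  87.] 0.37 [-0.0077  0.0063 -0.0018] [-0.011  0.005 -0.011]
0.6 [-24.  99.] 0.33 [ 0.0009 -0.0027 -0.0018] [-0.011  0.005  0.033]
0.72 [-18. 109.] 0.29 [ 0.0104 -0.0104 -0.0018] [-0.011  0.006  0.077]
0.84 [-11. 119.] 0.24 [ 0.0207 -0.0168 -0.0017] [-0.01   0.006  0.121]
0.96 [ -2. 127.] 0.2 [ 0.0317 -0.0218 -0.0017] [-0.01   0.006  0.165]
1.08 [  7. 135.] 0.15 [ 0.0431 -0.0254 -0.0018] [-0.01   0.006  0.209]
```

```bash
python3 -c "
from h import *
go((-40,-94,150),yaw=YAW+np.pi/2)"
```

```text
t 26.45 jig [-24.2 -92.7  95.8] F jig [2.44 0.45 1.84] gap -0.0 q [-0.2   0.14  0.38  2.24 -0.38  0.46  0.61]
rot [ 0.2773 -1.5449  0.2925]
(-40, -94, 150) [  4.5 -56.3  -0.7]
```

Request:
{"fn": "carry_out", "kwargs": {"claw": 0.056, "rows": [{"tx": 0.004,"ty": -0.03,"tz": -0.001,"ax": 0,"ay": 0,"az": 0},{"tx": 0.0045,"ty": -0.056,"tz": -0.001,"ax": 0.277,"ay": -1.545,"az": 0.2925},{"tx": 0.0045,"ty": -0.056,"tz": -0.001,"ax": 0.277,"ay": -1.545,"az": 0.2925},{"tx": 0.0045,"ty": -0.056,"tz": -0.001,"ax": 0.277,"ay": -1.545,"az": 0.2925},{"tx": 0.0045,"ty": -0.056,"tz": -0.001,"ax": 0.277,"ay": -1.545,"az": 0.2925}]}}

```text
t: 26.95
position: [518.7, -92.8, 146.9]
orientation: [-1.635, -0.23, 0.735]
contact_force: [0.6, -0.3, 0.8]
finger_gap: 0.654
```

```bash
python3 -c "
from h import *
go((-40,-94,150),yaw=YAW+np.pi/2)"
```

```text
t 26.95 jig [-44.  -94.6 146.9] F jig [ 0.57 -0.4   0.83] gap 55.8 q [-0.18  0.1   0.4   2.11 -0.27  0.77  1.12]
rot [ 0.1687 -0.9608  0.1814]
(-40, -94, 150) [ 4.2 -2.1 -2. ]
```

Request:
{"fn": "carry_out", "kwargs": {"rows": [{"tx": 0.004,"ty": -0.002,"tz": -0.002,"ax": 0.169,"ay": -0.961,"az": 0.181},{"tx": 0.004,"ty": -0.002,"tz": -0.002,"ax": 0.169,"ay": -0.961,"az": 0.181},{"tx": 0.004,"ty": -0.002,"tz": -0.002,"ax": 0.169,"ay": -0.961,"az": 0.181},{"tx": 0.004,"ty": -0.002,"tz": -0.002,"ax": 0.169,"ay": -0.961,"az": 0.181},{"tx": 0.004,"ty": -0.002,"tz": -0.002,"ax": 0.169,"ay": -0.961,"az": 0.181}]}}

```text
t: 27.45
position: [522.6, -92.2, 149.5]
orientation: [-1.606, -0.047, 1.459]
contact_force: [-0.5, 0.2, 0.3]
finger_gap: 0.654
```

```bash
python3 lf.py; python3 -c "
from h import *
go((-38.5,-94,120),yaw=YAW+np.pi/2)
I,d=np.load('scene3.npz')['im'].astype(int),np.load('scene3.npz')['d'];J=w2j(cloud('scene',d))
m=(I.max(-1)<70)&(abs(J[...,0]+40)<16)&(abs(J[...,1]+95)<30)&(J[...,2]>80)&(J[...,2]<115);q=J[m];print('handle',len(q),np.percentile(q,[3,50,97],axis=0).round(1).tolist() if len(q) else 0)
"
```

```text
red 446 [[-30.7, -106.0, 71.0], [20.5, -95.9, 88.9], [72.5, -84.0, 98.1]]
slope [-0.14828282 91.72296725]
t 27.5 jig [-38.5 -93.  149.7] F jig [1.1  1.1  0.18] gap 55.8 q [-0.17  0.2   0.33  1.97 -0.14  0.95  1.69]
rot [ 0.0412 -0.2283  0.043 ]
(-38.5, -94, 120) [-2.4 29.6  0.9]
handle 39 [[-40.7, -111.4, 100.3], [-37.4, -97.8, 103.9], [-34.2, -82.1, 107.1]]
```

Request:
{"fn": "carry_out", "kwargs": {"rows": [{"tx": -0.0034,"ty": 0,"tz": 0,"ax": 0.041,"ay": -0.228,"az": 0.043},{"tx": -0.0034,"ty": 0.01,"tz": 0,"ax": 0.041,"ay": -0.228,"az": 0.043},{"tx": -0.0034,"ty": 0.03,"tz": 0,"ax": 0.041,"ay": -0.228,"az": 0.043}]}}

```text
t: 27.8
position: [525.9, -93.2, 120.7]
orientation: [-1.576, -0.001, 1.681]
contact_force: [0.1, 0.1, -0.7]
finger_gap: 0.656
```

```bash
python3 -c "
from h import *
go((-38.5,-95,56),yaw=YAW+np.pi/2)
"
```

```text
t 27.8 jig [-36.9 -95.8 120.7] F jig [ 0.12  0.08 -0.69] gap 56.0 q [-0.16  0.26  0.3   1.97 -0.1   0.93  1.87]
rot [ 0.0056 -0.0117  0.0014]
(-38.5, -95, 56) [ 0.7 64.6  2. ]
```

Request:
{"fn": "carry_out", "kwargs": {"rows": [{"tx": 0.0007,"ty": 0.015,"tz": 0.0015,"ax": 0.006,"ay": -0.012,"az": 0},{"tx": 0.0007,"ty": 0.035,"tz": 0.0015,"ax": 0.006,"ay": -0.012,"az": 0},{"tx": 0.0007,"ty": 0.052,"tz": 0.0015,"ax": 0.006,"ay": -0.012,"az": 0},{"tx": 0.0007,"ty": 0.0645,"tz": 0.0015,"ax": 0.006,"ay": -0.012,"az": 0},{"tx": 0.0007,"ty": 0.0645,"tz": 0.0015,"ax": 0.006,"ay": -0.012,"az": 0}]}}

```text
t: 28.3
position: [519.7, -92.7, 52.4]
orientation: [-1.561, -0.004, 1.693]
contact_force: [-0.5, -0.2, -0.4]
finger_gap: 0.656
```

Request:
{"fn": "carry_out", "kwargs": {"claw": 0.038, "rows": [{"tx": 0,"ty": 0,"tz": 0,"ax": 0,"ay": 0,"az": 0},{"tx": 0,"ty": 0,"tz": 0,"ax": 0,"ay": 0,"az": 0},{"tx": 0,"ty": 0,"tz": 0,"ax": 0,"ay": 0,"az": 0},{"tx": 0,"ty": 0,"tz": 0,"ax": 0,"ay": 0,"az": 0}]}}

```text
t: 28.7
position: [522.3, -91.9, 54.9]
orientation: [-1.567, -0.005, 1.694]
contact_force: [-1.2, 3.0, 0.2]
finger_gap: 0.446
```

```bash
python3 -c "
from h import *
go((-38.5,-95,56),yaw=YAW+np.pi/2)
"; python3 lf.py
```

```text
t 28.7 jig [-40.3 -94.1  54.9] F jig [-0.83  3.11  0.22] gap 38.1 q [-0.14  0.35  0.28  2.01 -0.14  0.8   1.91]
rot [-0.0039  0.0007  0.005 ]
(-38.5, -95, 56) [-0.9 -1.1 -1.8]
red 446 [[-30.5, -106.0, 70.5], [20.6, -95.8, 89.0], [73.0, -84.3, 98.4]]
slope [-0.15491747 91.95085055]
```

Request:
{"fn": "carry_out", "kwargs": {"rows": [{"tx": 0.0008,"ty": 0,"tz": -0.001,"ax": 0,"ay": 0,"az": 0},{"tx": 0.0012,"ty": 0,"tz": -0.001,"ax": 0,"ay": 0,"az": 0}]}}

```text
t: 28.95
position: [523.1, -91.8, 54.5]
orientation: [-1.567, -0.004, 1.693]
contact_force: [-1.4, 0.8, 0.7]
finger_gap: 0.443
```

Request:
{"fn": "carry_out", "kwargs": {"claw": 0.03, "rows": [{"tx": 0,"ty": 0,"tz": 0,"ax": 0,"ay": 0,"az": 0},{"tx": 0,"ty": 0,"tz": 0,"ax": 0,"ay": 0,"az": 0},{"tx": 0,"ty": 0,"tz": 0,"ax": 0,"ay": 0,"az": 0}]}}

```text
t: 29.25
position: [522.8, -90.9, 54.3]
orientation: [-1.566, -0.005, 1.693]
contact_force: [-1.8, 3.3, 1.0]
finger_gap: 0.407
```

```bash
cat > arc2.py <<'E'
from h import *
import sys
p0=float(sys.argv[1]);H=lambda p:np.array([70-110*np.cos(p),80+110*np.sin(p)])
s=env.get_state();R=Ro.from_euler("xyz",s["orientation"])
for p in map(float,sys.argv[2:]):
    e=H(p)-H(p0);print(p,(R.inv().apply(np.r_[e[0]*EX,e[1]])/1000).round(4))
E
python3 -c "
from h import *
go((-38.5,-95,56),yaw=YAW+np.pi/2)
"; python3 arc2.py .17 .27 .4 .53 .66 .79 .92 1.05 1.18 1.31 1.44 1.57 1.7 1.8 1.85
```

```text
t 29.25 jig [-39.8 -93.2  54.3] F jig [-1.38  3.45  0.98] gap 34.8 q [-0.14  0.36  0.28  2.01 -0.14  0.8   1.91]
rot [-0.0048  0.0001  0.0049]
(-38.5, -95, 56) [-1.8 -1.8 -1.2]
0.27 [ 0.0001 -0.0107 -0.0023]
0.4 [ 0.0001 -0.0243 -0.007 ]
0.53 [ 0.0002 -0.0371 -0.0133]
0.66 [ 0.0002 -0.0489 -0.0213]
0.79 [ 0.0003 -0.0597 -0.0307]
0.92 [ 0.0003 -0.0691 -0.0414]
1.05 [ 0.0004 -0.0771 -0.0533]
1.18 [ 0.0004 -0.0834 -0.0661]
1.31 [ 0.0004 -0.0881 -0.0796]
1.44 [ 0.0004 -0.0909 -0.0936]
1.57 [ 0.0004 -0.0919 -0.1079]
1.7 [ 0.0004 -0.0911 -0.1222]
1.8 [ 0.0004 -0.0892 -0.133 ]
1.85 [ 0.0004 -0.0878 -0.1383]
```

Request:
{"fn": "carry_out", "kwargs": {"rows": [{"tx": 0.0008,"ty": -0.0107,"tz": -0.0023,"ax": 0,"ay": 0,"az": 0},{"tx": 0.0008,"ty": -0.0243,"tz": -0.007,"ax": 0,"ay": 0,"az": 0},{"tx": 0.0008,"ty": -0.0371,"tz": -0.0133,"ax": 0,"ay": 0,"az": 0},{"tx": 0.0008,"ty": -0.0489,"tz": -0.0213,"ax": 0,"ay": 0,"az": 0}]}}

```text
t: 29.65
position: [544.3, -88.2, 103.4]
orientation: [-1.566, -0.004, 1.694]
contact_force: [3.8, 1.9, -9.8]
finger_gap: 0.403
```

```bash
python3 -c "
from h import *
go((-38.5,-95,56),yaw=YAW+np.pi/2)
";python3 lf.py; python3 arc2.py .66 .79 .92 1.05 1.18 1.31 1.44 1.57 1.7 1.8 1.85
```

```text
t 29.65 jig [-18.1 -93.1 103.4] F jig [ 4.03  1.39 -9.76] gap 34.4 q [-0.16  0.32  0.29  1.93 -0.12  0.92  1.88]
rot [-0.0051  0.0005  0.0039]
(-38.5, -95, 56) [-2.1 47.5 20.2]
red 451 [[-11.6, -106.1, 79.8], [26.1, -96.2, 108.7], [71.9, -84.4, 139.3]]
slope [ -0.61663566 126.50350825]
0.79 [ 0.     -0.0107 -0.0094]
0.92 [ 0.0001 -0.0201 -0.0202]
1.05 [ 0.0001 -0.0281 -0.0321]
1.18 [ 0.0001 -0.0344 -0.0449]
1.31 [ 0.0001 -0.039  -0.0584]
1.44 [ 0.0001 -0.0418 -0.0724]
1.57 [ 0.0001 -0.0428 -0.0867]
1.7 [ 1.00e-04 -4.19e-02 -1.01e-01]
1.8 [ 1.000e-04 -4.000e-02 -1.118e-01]
1.85 [ 0.     -0.0386 -0.1171]
```

Request:
{"fn": "carry_out", "kwargs": {"rows": [{"tx": 0,"ty": -0.0107,"tz": -0.0094,"ax": 0,"ay": 0,"az": 0},{"tx": 0,"ty": -0.0201,"tz": -0.0202,"ax": 0,"ay": 0,"az": 0},{"tx": 0,"ty": -0.0281,"tz": -0.0321,"ax": 0,"ay": 0,"az": 0},{"tx": 0,"ty": -0.0344,"tz": -0.0449,"ax": 0,"ay": 0,"az": 0},{"tx": 0,"ty": -0.039,"tz": -0.0584,"ax": 0,"ay": 0,"az": 0}]}}

```text
t: 30.2
position: [598.7, -81.5, 141.3]
orientation: [-1.557, -0.006, 1.693]
contact_force: [-4.8, 2.6, -2.0]
finger_gap: 0.404
```

```bash
python3 -c "
from h import *
go((-38.5,-95,56),yaw=YAW+np.pi/2)
";python3 lf.py; python3 arc2.py 1.31 1.44 1.57 1.7 1.8 1.85
```

```text
t 30.2 jig [ 36.7 -93.1 141.3] F jig [-4.41  3.18 -2.01] gap 34.5 q [-0.17  0.37  0.29  1.76 -0.12  1.04  1.86]
rot [-0.0143 -0.0003  0.0057]
(-38.5, -95, 56) [-2.4 86.4 74. ]
red 232 [[34.1, -106.3, 78.6], [54.0, -95.9, 122.6], [72.4, -85.0, 165.1]]
slope [ -1.8548467 222.0924091]
1.44 [ 0.     -0.0029 -0.014 ]
1.57 [-0.     -0.004  -0.0282]
1.7 [-0.     -0.0032 -0.0425]
1.8 [-0.     -0.0013 -0.0533]
1.85 [-0.0001  0.     -0.0587]
```

Request:
{"fn": "carry_out", "kwargs": {"rows": [{"tx": 0,"ty": -0.0029,"tz": -0.014,"ax": 0,"ay": 0,"az": 0},{"tx": 0,"ty": -0.004,"tz": -0.028,"ax": 0,"ay": 0,"az": 0},{"tx": 0,"ty": -0.0032,"tz": -0.042,"ax": 0,"ay": 0,"az": 0},{"tx": 0,"ty": -0.0015,"tz": -0.052,"ax": 0,"ay": 0,"az": 0}]}}

```text
t: 30.65
position: [653.9, -74.7, 144.5]
orientation: [-1.565, -0.005, 1.694]
contact_force: [-4.1, 2.7, 1.1]
finger_gap: 0.394
```

```bash
python3 -c "
from h import *
go((98,-93,146),yaw=YAW+np.pi/2)
";python3 lf.py;  python3 arc2.py 1.75 1.8 1.83 1.85
```

```text
t 30.65 jig [ 92.4 -93.1 144.5] F jig [-3.78  3.18  1.06] gap 33.7 q [-0.16  0.46  0.28  1.63 -0.15  1.08  1.86]
rot [-0.0062  0.0006  0.0048]
(98, -93, 146) [ 0.1 -1.5 -5.6]
red 55 [[24.5, -105.8, 120.5], [35.4, -97.0, 146.4], [73.4, -90.0, 149.3]]
slope [ -0.53213862 164.02971174]
1.8 [-0.      0.0011 -0.0054]
1.83 [-0.      0.0019 -0.0086]
1.85 [-0.      0.0025 -0.0107]
```

Request:
{"fn": "carry_out", "kwargs": {"rows": [{"tx": 0,"ty": 0.0003,"tz": -0.002,"ax": 0,"ay": 0,"az": 0},{"tx": 0,"ty": 0.0008,"tz": -0.004,"ax": 0,"ay": 0,"az": 0}]}}

```text
t: 30.9
position: [658.4, -74.2, 143.7]
orientation: [-1.567, -0.005, 1.693]
contact_force: [-2.9, 2.9, 5.2]
finger_gap: 0.397
```

Request:
{"fn": "carry_out", "kwargs": {"rows": [{"tx": 0,"ty": 0.0003,"tz": -0.001,"ax": 0,"ay": 0,"az": 0},{"tx": 0,"ty": 0.0006,"tz": -0.002,"ax": 0,"ay": 0,"az": 0}]}}

```text
t: 31.1
position: [660.4, -74.0, 143.3]
orientation: [-1.568, -0.004, 1.693]
contact_force: [-3.4, 2.6, 6.7]
finger_gap: 0.393
```

```bash
python3 -c "
from h import *
go((98,-93,146),yaw=YAW+np.pi/2)
"
```

```text
t 31.1 jig [ 98.9 -93.1 143.3] F jig [-3.06  2.95  6.72] gap 33.6 q [-0.16  0.47  0.28  1.62 -0.15  1.08  1.86]
rot [-0.0029  0.0004  0.0045]
(98, -93, 146) [ 0.1 -2.7  0.9]
```

Request:
{"fn": "carry_out", "kwargs": {"rows": [{"tx": 0,"ty": -0.0003,"tz": -0.001,"ax": 0,"ay": 0,"az": 0},{"tx": 0,"ty": -0.0003,"tz": -0.002,"ax": 0,"ay": 0,"az": 0}]}}

```text
t: 31.3
position: [662.0, -73.9, 142.9]
orientation: [-1.567, -0.004, 1.692]
contact_force: [-3.0, 3.2, 4.4]
finger_gap: 0.397
```

Request:
{"fn": "carry_out", "kwargs": {"rows": [{"tx": 0,"ty": 0,"tz": -0.001,"ax": 0,"ay": 0,"az": 0},{"tx": 0,"ty": 0,"tz": -0.002,"ax": 0,"ay": 0,"az": 0}]}}

```text
t: 31.5
position: [664.2, -73.5, 142.3]
orientation: [-1.567, -0.004, 1.693]
contact_force: [-3.2, 2.8, 4.4]
finger_gap: 0.388
```

```bash
python3 -c "
from h import *
go((98,-93,146),yaw=YAW+np.pi/2)
"
```

```text
t 31.5 jig [102.7 -93.1 142.3] F jig [-2.81  3.15  4.44] gap 33.1 q [-0.16  0.48  0.28  1.61 -0.15  1.08  1.85]
rot [-0.0037  0.0005  0.0043]
(98, -93, 146) [ 0.1 -3.7  4.8]
```

Request:
{"fn": "carry_out", "kwargs": {"rows": [{"tx": 0,"ty": 0.0003,"tz": -0.001,"ax": 0,"ay": 0,"az": 0},{"tx": 0,"ty": 0.0005,"tz": -0.002,"ax": 0,"ay": 0,"az": 0}]}}

```text
t: 31.7
position: [666.3, -73.3, 141.8]
orientation: [-1.567, -0.004, 1.693]
contact_force: [-2.5, 2.4, 5.1]
finger_gap: 0.388
```

Request:
{"fn": "carry_out", "kwargs": {"rows": [{"tx": 0,"ty": 0.0003,"tz": -0.001,"ax": 0,"ay": 0,"az": 0},{"tx": 0,"ty": 0.0005,"tz": -0.002,"ax": 0,"ay": 0,"az": 0}]}}

```text
t: 31.9
position: [668.2, -73.0, 141.3]
orientation: [-1.567, -0.004, 1.693]
contact_force: [-2.5, 3.0, 4.7]
finger_gap: 0.392
```

```bash
python3 -c "
from h import *
go((98,-93,146),yaw=YAW+np.pi/2)
im,d=env.capture('scene')
cv2.imwrite('pics/s10.png',cv2.resize(im[190:300,240:370,::-1],None,fx=5,fy=5,interpolation=cv2.INTER_CUBIC))
"
```

```text
t 31.9 jig [106.8 -93.1 141.3] F jig [-2.07  3.3   4.69] gap 33.5 q [-0.16  0.49  0.28  1.6  -0.15  1.08  1.85]
rot [-0.004   0.0004  0.0042]
(98, -93, 146) [ 0.2 -4.7  8.8]
```

View pics/s10.png

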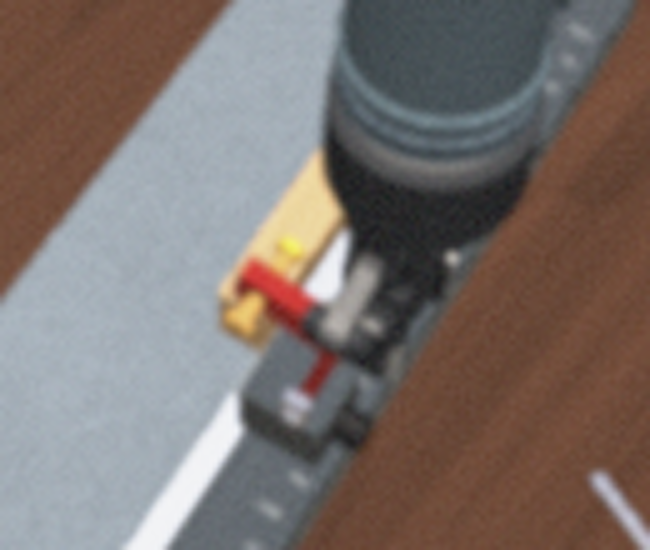

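Request:
{"fn": "carry_out", "kwargs": {"rows": [{"tx": 0,"ty": 0.0003,"tz": -0.001,"ax": 0,"ay": 0,"az": 0},{"tx": 0,"ty": 0.0006,"tz": -0.002,"ax": 0,"ay": 0,"az": 0}]}}

```text
t: 32.15
position: [670.2, -72.9, 140.6]
orientation: [-1.567, -0.004, 1.693]
contact_force: [-2.2, 2.5, 4.6]
finger_gap: 0.391
```

Request:
{"fn": "carry_out", "kwargs": {"rows": [{"tx": 0,"ty": 0.0003,"tz": -0.001,"ax": 0,"ay": 0,"az": 0},{"tx": 0,"ty": 0.0006,"tz": -0.002,"ax": 0,"ay": 0,"az": 0}]}}

```text
t: 32.35
position: [671.9, -72.5, 139.9]
orientation: [-1.566, -0.004, 1.694]
contact_force: [-4.9, 2.9, 6.9]
finger_gap: 0.391
```

Request:
{"fn": "carry_out", "kwargs": {"rows": [{"tx": 0,"ty": 0.0003,"tz": -0.001,"ax": 0,"ay": 0,"az": 0},{"tx": 0,"ty": 0.0006,"tz": -0.002,"ax": 0,"ay": 0,"az": 0}]}}

```text
t: 32.55
position: [672.1, -72.6, 139.7]
orientation: [-1.562, -0.005, 1.693]
contact_force: [-9.6, 2.8, 11.4]
finger_gap: 0.39
```

```bash
python3 - <<'E'
from h import *
go((98,-93,146),yaw=YAW+np.pi/2)
def red(im,d):
    I=im.astype(int);J=w2j(cloud('scene',d));m=(I[...,0]-I[...,1]>80)&(I[...,0]-I[...,2]>80)&(abs(J[...,1]+95)<25)&(J[...,2]>110)&(J[...,2]<180)&(J[...,0]<60)&(J[...,0]>0)
    q=J[m];s=np.polyfit(q[:,0],q[:,2],1);return len(q),np.percentile(q,[3,50,97],axis=0).round(1).tolist(),s.round(3)
im,d=env.capture('scene')
f=np.load('scene0.npz');print('start',red(f['im'],f['d']));print('now',red(im,d))
f=np.load('scene3.npz');print('x92',red(f['im'],f['d']))
E
```

```text
t 32.55 jig [110.7 -93.2 139.7] F jig [-9.19  3.95 11.39] gap 33.3 q [-0.16  0.5   0.28  1.58 -0.15  1.09  1.85]
rot [-0.0087  0.0003  0.005 ]
(98, -93, 146) [ 0.2 -6.2 12.7]
start (103, [[22.4, -100.4, 135.1], [41.5, -96.7, 144.2], [58.4, -90.2, 147.0]], array([-8.6000e-02,  1.4685e+02]))
now (72, [[35.1, -100.2, 140.7], [47.8, -96.6, 150.1], [58.8, -89.9, 154.3]], array([ -0.302, 163.784]))
x92 (52, [[24.6, -100.3, 139.1], [34.7, -96.3, 146.4], [43.8, -90.1, 149.3]], array([-9.30000e-02,  1.49303e+02]))
```

Request:
{"fn": "carry_out", "kwargs": {"rows": [{"tx": 0.0008,"ty": -0.0008,"tz": 0.001,"ax": 0,"ay": 0,"az": 0},{"tx": 0.0008,"ty": -0.001,"tz": 0.001,"ax": 0,"ay": 0,"az": 0}]}}

```text
t: 32.8
position: [671.8, -72.6, 140.0]
orientation: [-1.564, -0.004, 1.693]
contact_force: [-4.4, 1.6, 5.2]
finger_gap: 0.394
```

Request:
{"fn": "carry_out", "kwargs": {"claw": 0.056, "rows": [{"tx": 0,"ty": 0,"tz": 0,"ax": 0,"ay": 0,"az": 0},{"tx": 0,"ty": 0,"tz": 0,"ax": 0,"ay": 0,"az": 0},{"tx": 0,"ty": 0,"tz": 0,"ax": 0,"ay": 0,"az": 0},{"tx": 0,"ty": 0,"tz": 0,"ax": 0,"ay": 0,"az": 0}]}}

```text
t: 33.2
position: [673.1, -72.7, 139.9]
orientation: [-1.567, -0.003, 1.692]
contact_force: [0.4, -0.7, 0.0]
finger_gap: 0.659
```

Request:
{"fn": "carry_out", "kwargs": {"rows": [{"tx": 0,"ty": -0.01,"tz": 0,"ax": 0,"ay": 0,"az": 0},{"tx": 0,"ty": -0.03,"tz": 0,"ax": 0,"ay": 0,"az": 0},{"tx": 0,"ty": -0.06,"tz": 0,"ax": 0,"ay": 0,"az": 0},{"tx": 0,"ty": -0.1,"tz": 0,"ax": 0,"ay": 0,"az": 0},{"tx": 0,"ty": -0.1,"tz": 0,"ax": 0,"ay": 0,"az": 0}]}}

```text
t: 33.7
position: [678.2, -73.3, 249.0]
orientation: [-1.581, -0.001, 1.693]
contact_force: [0.1, -0.1, 0.7]
finger_gap: 0.657
```

```bash
python3 - <<'E'
from h import *
go((98,-93,146),yaw=YAW+np.pi/2)
im,d=env.capture('scene');I=im.astype(int);J=w2j(cloud('scene',d))
m=(I[...,0]-I[...,1]>80)&(I[...,0]-I[...,2]>80)&(abs(J[...,1]+95)<25)&(J[...,2]>110)&(J[...,2]<180)&(J[...,0]<60)&(J[...,0]>0)
print('nose',m.sum(),np.percentile(J[m],[3,50,97],axis=0).round(1).tolist(),np.polyfit(J[m][:,0],J[m][:,2],1))
c=(J[...,2]>52)&(J[...,2]<65)&(J[...,0]>40)&(J[...,0]<110)&(J[...,1]<-50)&(J[...,1]>-150)&(I.max(-1)<110);print('carr',np.percentile(J[c],[3,50,97],axis=0).round(1).tolist())
f=np.load('scene0.npz');I0=f['im'].astype(int);J0=w2j(cloud('scene',f['d']));c=(J0[...,2]>52)&(J0[...,2]<65)&(J0[...,0]>40)&(J0[...,0]<110)&(J0[...,1]<-50)&(J0[...,1]>-150)&(I0.max(-1)<110);print('carr0',np.percentile(J0[c],[3,50,97],axis=0).round(1).tolist())
cv2.imwrite('pics/s11.png',cv2.resize(im[150:310,210:400,::-1],None,fx=3.5,fy=3.5,interpolation=cv2.INTER_CUBIC))
E
python3 bt.py
```

```text
t 33.7 jig [116.7 -94.6 249. ] F jig [ 0.11 -0.1   0.71] gap 56.1 q [-0.17  0.41  0.3   1.48 -0.13  1.26  1.83]
rot [ 0.0102 -0.0002  0.0013]
(98, -93, 146) [  1.4 102.8  19.7]
nose 72 [[35.1, -100.3, 140.0], [48.3, -96.5, 149.8], [58.8, -89.9, 153.6]] [ -0.25125165 161.15507464]
carr [[47.9, -114.8, 52.4], [83.5, -101.0, 58.6], [96.3, -82.5, 63.8]]
carr0 [[47.6, -115.0, 52.4], [82.6, -101.2, 58.7], [96.4, -85.2, 63.9]]
top 306 [array([14.48, 19.68]), array([102.95,  28.58]), np.float64(89.89)] [[0.5, -28.6, 50.1], [14.3, 20.7, 61.4], [28.0, 70.0, 69.2]]
scene 295 [array([14.33,  0.32]), array([ 27.89, 139.71]), np.float64(0.45)] [[0.6, -69.4, 48.9], [8.3, -10.6, 57.9], [28.2, 66.3, 61.7]]
```

View pics/s11.png

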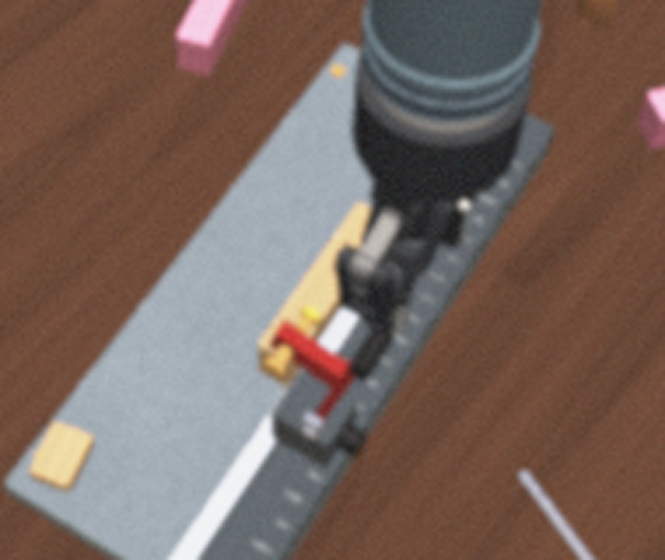

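```bash
python3 -c "
from station import env
print(env.sign_off())"
```

```text
the job is handed in; nothing more can be done
None
```

The job is done and handed in at about 34 s of the 72 s allowed. The order was leaf down, batten gauged, leaf up.

- **Leaf down:** I pressed it onto its end stop at about 10 N. The camera then showed it level, with a slope of about 0.
- **Gauging:** I laid the batten along the fence and slid it until it touched the screw tip. The wrist force along the fence read 6.5–7.6 N for about 2 s, then 8.6–8.9 N for about 0.8 s. These readings include roughly 1 N of friction. The highest reading was 8.9 N, well below 15 N. I eased off before letting go.
- **Leaf up:** my first try, pushing from below with a tilted finger, slipped off the handle after about 8°. It put about 12 N on the leaf sideways, against the 30 N along the fence at which the stop slips. I then pinched the handle and carried the leaf up to its back stop, where the force rose to about 9 N and the motion stalled.

**Last checks:**
- **Batten:** the scene camera put its centre within about 0.2 mm of where it was after release, and within 0.5° of the fence direction.
- **Stop carriage:** two of its three camera readings matched the start to 0.2 mm. One edge reading differed by 2.7 mm, probably because the gripper partly hid it.
- **Leaf:** its nose stayed put after release.
- **Gripper:** it was clear of everything.

**What disagreed:**
- **Finger tips:** they proved to be about 30 mm shorter than the reported TCP. My first pushes passed over the handle until I corrected for that.
- **Cameras:** the two differ by about 3 mm along the fence. The last top view of the batten was partly hidden by the arm, so its centre there means nothing.

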